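# Torque down the cap of a digestion vessel with a break-over wrench

### The job

The cap of the steel digestion vessel in the bench holder is only finger-tight. Set the torque wrench's socket fully down on the cap's hexagon, push the handle at the mark on its grip, clockwise seen from above, until the handle breaks over at its hinge, and stop there: pushing on past the break overtightens the cap. Then take the wrench off and lay it flat on the bench without dropping it, and leave the other things where they are.

Things in the scene. Friction and masses are not known exactly. Their poses are not given: they have to be found in the camera images.
- holder: round aluminium bench holder, fixed to the worktop, a steel digestion vessel clamped upright in it. Foot 120 mm across, 12 mm high; clamp ring 86 mm across up to 58 mm; a clamp ear with screw stands out to 59 mm from the axis at its +y side, up to 53 mm; vessel 62 mm across above. Origin on the vessel's upright axis, on the worktop; z up
- cap (a joint): how far the vessel's screw cap has been tightened (rad), growing clockwise seen from above; it starts finger-tight anywhere from 0 to 0.5. It turns without play, stiffly (1.2 N m) and ever harder (by 0.85 N m per rad) as the seal is squeezed, and stays where it is left. How far it has to go until the wrench breaks over is not marked: it must be felt
- cap_seat (a point): point on the cap's axis on top of its ribbed collar (68 mm across), 120 mm above the worktop; the frame turns with the cap, z up. The socket is fully down when the wrench's underside lies on this plane. On the collar stands the cap's hexagon: 30 mm across flats, 18 mm high, top edge chamfered 4 mm in, 5 mm down; one pair of flats is square to this frame's x axis
- wrench: break-over torque wrench, 214 mm long, 0.5 kg, lying flat, socket down. Origin: centre of the socket's underside; z up; x along the straight handle. Socket 54 mm across, 25 mm high; hexagonal recess 32.4 mm across flats, 19.5 mm deep, one pair of flats square to x: it fits when its x axis stands at a multiple of 60 degrees to that of cap_seat, with about 9 degrees of play either way
- wrench_boss (a point): middle of the round ribbed boss on top of the wrench's head, straight above the wrench's origin by 35 mm: 36 mm across, from 25 to 45 mm above the underside. The wrench balances here and is best carried by it. Released on the cap, the wrench stays level
- wrench_handle (a joint): break-over hinge of the handle (rad): 0 straight, stop at 0.2; grows when the handle is pushed clockwise seen from above. Rigid up to the set load (about 12 N square to the handle at the pull mark), then it gives way: the push needed falls off, to about 5 N near the stop, then rises steeply if pushed on, which turns the cap too far. Let go, the handle springs straight
- pull_mark (a point): steel ring mark at the middle of the handle's rubber grip, on the handle's middle line, 150 mm from the socket's axis (110 mm from the upright hinge pin) and 12 mm above the wrench's underside; x points to the handle's end. Push the side of the grip here; 8 N starts to turn the cap. Grip round, 23 mm thick, from 32 mm inside to 32 mm outside this point, then an end knob 5 mm long
- short_vessel: bystander: shorter closed steel vessel, 56 mm across, 81 mm high, standing loose; origin under its centre
- specimen_cup_2: bystander: specimen cup with yellow screw lid, 58 mm across, 59 mm high, loose; origin under its centre
- specimen_cup_3: bystander: specimen cup with red screw lid, 58 mm across, 59 mm high, loose; origin under its centre
- timer: bystander: small countdown timer, 34x68x62 mm, standing loose; origin under its centre
- meter_case: bystander: black zipped pouch, 46x76x25 mm, lying loose; origin under its centre
- pen: bystander: pen, 9x142x11 mm, lying loose across the front of the bench; origin under its centre
- scissors: bystander: scissors, 87x199x9 mm, lying flat behind the holder; origin under its middle
- label_tape: bystander: roll of tape, 100 mm across, 25 mm high, lying flat; origin under its centre
Things that resemble listed ones, but are neither listed nor needed, are in the scene too. Several things have the shape of the holder; the one meant has the colours described above.

How it is judged:
By the outcome, as a careful person would: the job done as asked, in the order asked, and still so for the second after the job is handed in, with the robot touching nothing.
It also fails if it takes over 67 s, if anything falls off the work surface, if the arm or the gripper's body presses on something with over 40 N, if the wrist force passes 120 N, or if a joint passes its speed limit or range.

### The arm

A 6-joint arm with a two-finger parallel gripper is mounted at the origin on a cart in front of the work surface, level with it; the furniture and walls round the work are solid. World frame = base frame: x ahead of the robot, y to its left, z up, the work surface at z = 0. Lengths are in m, angles in rad, forces in N, time in s.
With the tool pointing down it reaches from about 0.325 to 0.775 m from the base axis. Payload 5.5 kg.
Tool frame: the origin (TCP) lies on the centre line of the jaws, within the pads' length; the fingertips stand 22 mm ahead of it and the grasp point (between the pads) lies 3 mm ahead of it; z points along the fingers, y is the line along which they close (so a half turn about z gives the same grasp; the last joint's range is limited). The gripper opens to 85 mm and grips with 20 to 120 N. Pads are 22 mm wide; open, the fingers measure 114 mm over their backs; the gripper's body (76 mm by 85 mm) begins 54 mm behind the grasp point. The pads swing forward as they close: fully open they stand 13 mm farther back than shut.
Start: joints at [-1.268, 0.091, 1.231, -0, 1.82, -0.057], TCP at [0.211, -0.562, 0.253] pointing down, gripper open.
Joint ranges: [-2.87, 2.87], [-0.86, 2.18], [0.17, 2.46], [-1.51, 4.65], [0.06, 2.69], [-2.65, 2.65]. Speed limits (rad/s): [2.57, 2.57, 3.01, 3.14, 3.14, 3.14].

### API

Orientations are given as a rotation vector (axis times angle).
In Python, from plant import arm, vision, close_job gives the robot as it stands.
- The arm moves only by the tool servo_tool, never from a script. Its argument "increments" is a list of rows, each an object with "delta_pos": the shift along the world's x, y, z normalised to -1 to 1, where 1 is 250 mm, a list of three; "delta_rot": the turn, a rotation vector about the world's x, y, z normalised to -1 to 1, where 1 is pi/4 rad, a list of three; "grip": the closure, from 0 (fully open) to 1 (shut). A call has 1 to 5 rows; each row is the pose to reach, as a shift and turn from the pose commanded when the call began; what a row does not reach only later rows make up. A row lasts 1/8 s, in which the tool goes at most 62.5 mm and 10.7 degrees, less where a joint would pass 70% of its speed; a pose out of reach is approached as far as the arm can. A call with a number of a shift or a turn outside -1 to 1 is refused whole. A call with a gripper value outside its range is refused whole. The fingers move at their own pace and stop on an object; "newtons" is the grip in N (left out, the last holds). Time passes only in rows, so rows that repeat a pose let the fingers close. It gives the time, the measured TCP pose, the force, the opening and the grip force at its end, in the units of the state.
- arm.get_obs(): the state, without advancing time (a new reading comes with each control period).
- vision.get_image(name): name is "side" or "top" or "wrist"; returns the picture (480x640x3 uint8, blue, green, red); there is no depth.
- vision.camera_params(name): a dict with "intrinsics" (3x3 intrinsics, pixels), "cam_to_world" (4x4, takes a point from camera to world coordinates). Camera axes: x right, y down, z forward; pixel columns grow to the right and rows downward; lengths in m; the calibration is good to about 2 mm. A picture is of the moment at which its call begins: read the wrist's pose just before it. camera_params takes no time and is no camera call; for the wrist camera it gives the pose at the moment of the call.
- close_job(): hands the job in; it is judged then, once.
Trained networks look in the newest picture that a camera, given by its name, has taken for a name from the list of things; names that differ only in an ending like _2 or _b are one class to them, and where a whole thing is asked for, a point or a joint stands for the part that bears it (a point fixed in the world has none). Each returns a list of dicts, best first, with "score" (0 to 1); they miss things now and then, are a little off and sometimes report something else, mostly with a low value. They report only what shows in the picture. A call takes as long as a camera call. They do not tell look-alikes from the thing itself.
- vision.boxes_of(camera, query): "centre" ([x, y, z] in m, in world coordinates, good to about 4 mm: the middle of the surface that is visible of it).
- vision.pinpoint(camera, query): "centre" ([x, y, z] in m, in world coordinates, good to about 4 mm: a listed point, or the origin of a listed thing).
The state is a dict: "time_s": time; "joints": joint angles; "joint_velocities": joint speeds; "joint_torque": joint torques, N m; "eef_pos": TCP position; "tcp_rot": TCP orientation; "force": force on the tool from outside, world axes, zero at the start; "ft_torque": the same for the moment, N m; "gripper_width": opening from 0.0 (shut) to 1.0 (fully open); "grip_force": force on a finger pad.
Only numpy, scipy, OpenCV 4.12 (cv2) and the standard library are available. Lean on these libraries where they do the work, as an engineer would, in place of code of your own. Each camera call takes 0.05 s, during which the arm holds its last target. There are 200 camera calls.

## Working session

There is one attempt and no reset: what is moved stays moved. The work goes in short steps, Python scripts to look and compute and a tool call to move; the robot and the scene stay as the last step left them, time stands still between calls to the robot, and variables do not carry over. Pictures are saved under pics/ and viewed, at most 12 in all, crops included, and the job is handed in when it is done.

Besides the shell and the picture viewer there is one more tool, called after "Request:" by a JSON object that holds its "fn" and its "kwargs", one argument or row to a line. servo_tool: Moves the arm, as the interface text tells. Scaled input: -1 to 1 covers 250 mm each way for a shift and pi/4 rad each way for a turn. Its arguments: {"type":"object","properties":{"increments":{"type":"array","items":{"type":"object","properties":{"delta_pos":{"type":"array","items":{"type":"number","minimum":-1,"maximum":1}},"delta_rot":{"type":"array","items":{"type":"number","minimum":-1,"maximum":1}},"grip":{"type":"number"}}}},"newtons":{"type":"number"}},"required":["increments"]}

```bash
mkdir -p pics; ls
python3 - <<'E'
from plant import arm, vision
import cv2,numpy as np
o=arm.get_obs();print({k:np.round(v,3).tolist() for k,v in o.items()})
for c in("top","side"):
    cv2.imwrite(f"pics/{c}0.png",vision.get_image(c))
    p=vision.camera_params(c);print(c,np.round(p["cam_to_world"],3).tolist(),np.round(p["intrinsics"],0).tolist())
    for q in["holder","cap_seat","wrench","wrench_boss","pull_mark"]:
        for r in vision.pinpoint(c,q)[:4]:print(c,q,round(r["score"],2),np.round(r["centre"],3))
E
```

```text
pics
{'time_s': 0.0, 'joints': [-1.268, 0.092, 1.232, 0.0, 1.82, -0.057], 'joint_velocities': [0.001, -0.0, 0.002, -0.001, 0.001, 0.001], 'joint_torque': [0.001, -45.872, -41.803, 0.0, 0.011, -0.0], 'eef_pos': [0.211, -0.561, 0.252], 'tcp_rot': [-3.089, -0.562, 0.0], 'force': [-0.558, -0.82, 0.461], 'ft_torque': [-0.015, 0.033, 0.018], 'grip_force': 0.0, 'gripper_width': 1.001}
top [[0.022, -0.998, 0.051, 0.436], [-1.0, -0.022, 0.003, -0.03], [-0.002, -0.051, -0.999, 1.492], [0.0, 0.0, 0.0, 1.0]] [[554.0, 0.0, 317.0], [0.0, 554.0, 232.0], [0.0, 0.0, 1.0]]
top holder 0.89 [ 0.522 -0.034  0.005]
top holder 0.83 [0.412 0.269 0.001]
top cap_seat 0.98 [ 0.516 -0.038  0.121]
top cap_seat 0.91 [0.416 0.266 0.119]
top wrench_boss 0.66 [ 0.552 -0.237  0.036]
top pull_mark 0.89 [ 0.408 -0.198  0.015]
top pull_mark 0.24 [ 0.521 -0.033  0.005]
side [[-0.489, -0.401, 0.775, -0.514], [-0.873, 0.231, -0.431, 0.543], [-0.006, -0.887, -0.462, 0.709], [0.0, 0.0, 0.0, 1.0]] [[559.0, 0.0, 318.0], [0.0, 559.0, 246.0], [0.0, 0.0, 1.0]]
side holder 0.76 [0.416 0.268 0.003]
side holder 0.71 [ 0.518 -0.034  0.002]
side cap_seat 0.95 [ 0.514 -0.033  0.117]
side cap_seat 0.76 [0.418 0.271 0.117]
side pull_mark 0.56 [ 0.681  0.038 -0.   ]
side pull_mark 0.3 [ 0.575 -0.447 -0.   ]
```

View pics/top0.png

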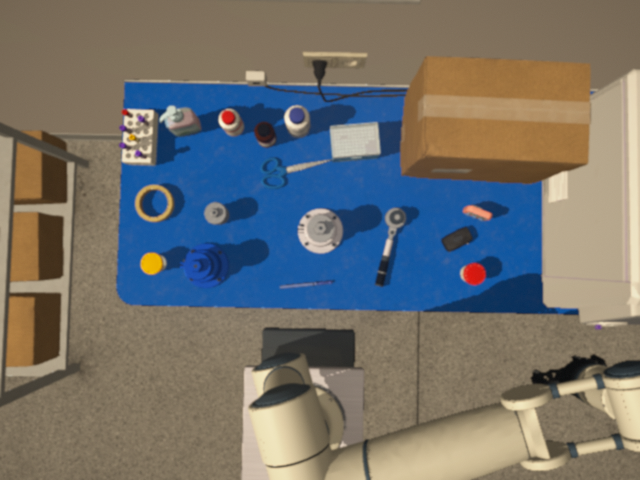

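View pics/side0.png

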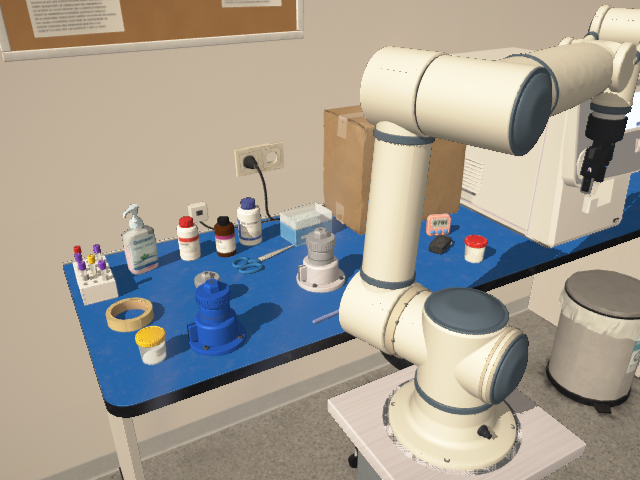

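The scene matches the list. The grey and white holder at top px (321,230) is the one I want. The blue one at (205,265) is a look-alike with the wrong colour. The grey short vessel is at (215,213). The only wrench is at (395,215)→(381,283). Next I'll move to where the wrist camera sees both the cap and the wrench.

Request:
{"fn": "servo_tool", "kwargs": {
  "increments": [
    {"delta_pos": [0.2,0.25,0.3],"delta_rot": [0,0,0],"grip": 0},
    {"delta_pos": [0.4,0.5,0.4],"delta_rot": [0,0,0],"grip": 0},
    {"delta_pos": [0.6,0.75,0.4],"delta_rot": [0,0,0],"grip": 0},
    {"delta_pos": [0.8,1,0.4],"delta_rot": [0,0,0],"grip": 0},
    {"delta_pos": [0.9,1,0.4],"delta_rot": [0,0,0],"grip": 0}
  ]
}}

```text
time_s: 1.23
eef_pos: [0.3992, -0.3432, 0.3501]
tcp_rot: [3.089, 0.561, 0.002]
force: [0.5, -0.9, -0.6]
gripper_width: 1.003
grip_force: 0.0
```

```bash
cat > h.py <<'E'
from plant import arm, vision
import cv2,numpy as np
from scipy.spatial.transform import Rotation as R
def st():
    o=arm.get_obs();print("t",round(o["time_s"],2),"p",np.round(o["eef_pos"],4),"yaw",np.round(np.degrees(np.arctan2(*R.from_rotvec(o["tcp_rot"]).as_matrix()[[1,0],0])),1),"rot",np.round(o["tcp_rot"],3),"F",np.round(o["force"],1),"q",np.round(o["joints"],2),"w",round(o["gripper_width"],3),"gf",round(o["grip_force"],1));return o
def pins(c,qs,n=3):
    for q in qs:
        for r in vision.pinpoint(c,q)[:n]:print(c,q,round(r["score"],2),np.round(r["centre"],4))
def snap(c,f):
    p=vision.camera_params(c);im=vision.get_image(c);cv2.imwrite(f"pics/{f}.png",im);return im,p
def proj(p,X):
    T=np.linalg.inv(p["cam_to_world"]);x=(T[:3,:3]@np.asarray(X,float).T).T+T[:3,3];u=(p["intrinsics"]@x.T).T;return u[:,:2]/u[:,2:]
def plane(p,uv,z):
    T=np.array(p["cam_to_world"]);d=T[:3,:3]@np.linalg.solve(p["intrinsics"],[*uv,1]);return T[:3,3]+d*(z-T[2,3])/d[2]
E
python3 - <<'E'
from h import *
st();im,p=snap("wrist","w1")
print(np.round(p["cam_to_world"],3).tolist(),np.round(p["intrinsics"],0).tolist())
pins("wrist",["cap_seat","wrench","wrench_boss","pull_mark"])
E
```

```text
t 1.23 p [ 0.3992 -0.3432  0.3501] yaw 20.6 rot [3.089e+00 5.610e-01 2.000e-03] F [ 0.5 -0.9 -0.6] q [-0.77 -0.07  1.22 -0.    1.99  0.44] w 1.003 gf 0.0
[[0.352, -0.903, -0.249, 0.463], [-0.936, -0.338, -0.097, -0.319], [0.003, 0.267, -0.964, 0.472], [0.0, 0.0, 0.0, 1.0]] [[408.0, 0.0, 319.0], [0.0, 408.0, 237.0], [0.0, 0.0, 1.0]]
wrist cap_seat 0.18 [ 0.4113 -0.4341 -0.0017]
wrist wrench 0.66 [ 0.5523 -0.2379 -0.001 ]
wrist pull_mark 0.63 [ 0.4083 -0.2012  0.0136]
```

View pics/w1.png

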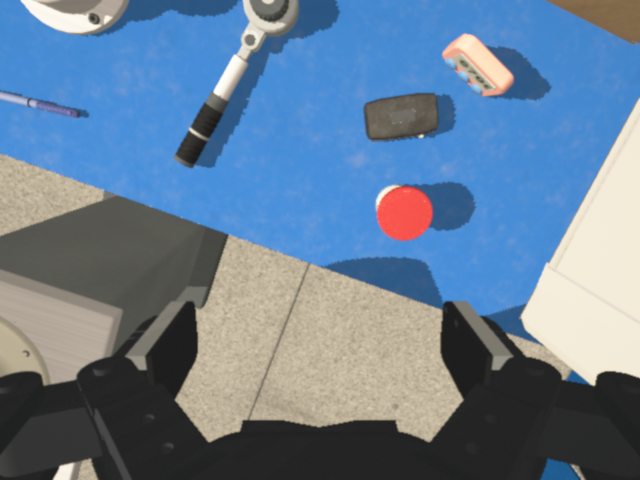

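The wrist picture shows the wrench lying clear, head at (270,10), handle running to (187,160). This gives boss (0.552,-0.238) and mark (0.408,-0.201), 148 mm apart, which agrees with the given 150 mm. Next I'll look at the cap from above.

Request:
{"fn": "servo_tool", "kwargs": {
  "increments": [
    {"delta_pos": [0.07,0.22,0],"grip": 0},
    {"delta_pos": [0.14,0.44,0],"grip": 0},
    {"delta_pos": [0.2,0.66,0],"grip": 0},
    {"delta_pos": [0.2,0.9,0],"grip": 0},
    {"delta_pos": [0.2,0.9,0],"grip": 0}
  ]
}}

```text
schema error: expected keys delta_pos, delta_rot, grip
```

Run:
```python
from h import *
st();im,p=snap("wrist","w2")
pins("wrist",["cap_seat","wrench_boss","pull_mark"])
u=proj(p,[[.517,-.035,.138]])[0].astype(int);print(u)
x0=max(0,u[0]-75);y0=max(0,u[1]-75)
cv2.imwrite("pics/w2c.png",cv2.resize(im[y0:y0+150,x0:x0+150],None,fx=4,fy=4,interpolation=cv2.INTER_CUBIC));print(x0,y0)
```

```text
t 1.48 p [ 0.3984 -0.3449  0.3488] yaw 20.7 rot [ 3.09e+00  5.63e-01 -1.00e-03] F [-0.   0.4 -0.1] q [-0.78 -0.06  1.22 -0.    1.99  0.43] w 0.997 gf 0.0
wrist wrench_boss 0.49 [ 5.065e-01 -4.013e-01 -1.000e-04]
wrist pull_mark 0.9 [ 0.4094 -0.2043  0.0156]
[ -44 -106]
0 0
```

View pics/w2c.png

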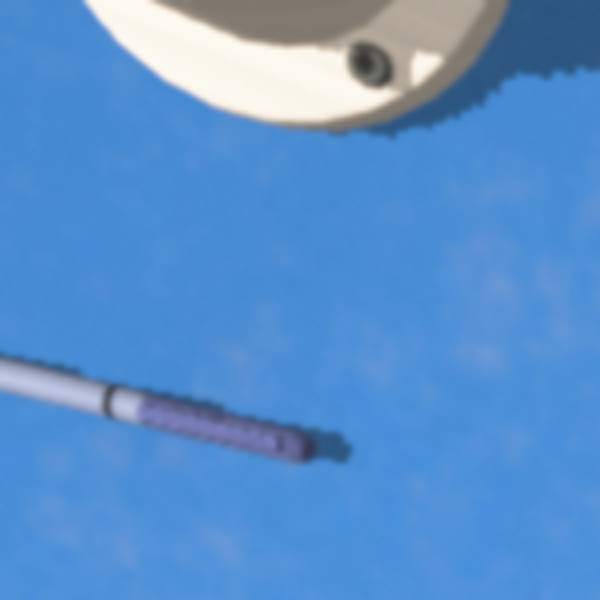

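The call was refused because every row needs all three keys, so the arm stayed put. I'll repeat it with the full schema.

Request:
{"fn": "servo_tool", "kwargs": {
  "increments": [
    {"delta_pos": [0.07,0.22,0],"delta_rot": [0,0,0],"grip": 0},
    {"delta_pos": [0.14,0.44,0],"delta_rot": [0,0,0],"grip": 0},
    {"delta_pos": [0.2,0.66,0],"delta_rot": [0,0,0],"grip": 0},
    {"delta_pos": [0.2,0.9,0],"delta_rot": [0,0,0],"grip": 0},
    {"delta_pos": [0.2,0.9,0],"delta_rot": [0,0,0],"grip": 0}
  ]
}}

```text
time_s: 2.3
eef_pos: [0.4483, -0.1175, 0.3496]
tcp_rot: [-3.09, -0.568, -0.002]
force: [-0.1, 0.1, -0.5]
gripper_width: 0.998
grip_force: 0.0
```

Run:
```python
from h import *
st();im,p=snap("wrist","w3")
pins("wrist",["cap_seat","wrench_boss","pull_mark"])
u=proj(p,[[.517,-.035,.138]])[0].astype(int);print(u)
x0=max(0,u[0]-75);y0=max(0,u[1]-75)
cv2.imwrite("pics/w3c.png",cv2.resize(im[y0:y0+150,x0:x0+150],None,fx=4,fy=4,interpolation=cv2.INTER_CUBIC));print(x0,y0)
np.savez("w3p",**p)
```

```text
t 2.3 p [ 0.4483 -0.1175  0.3496] yaw 20.8 rot [-3.09e+00 -5.68e-01 -2.00e-03] F [-0.1  0.1 -0.5] q [-0.33 -0.23  1.37  0.    2.01  0.88] w 0.998 gf 0.0
wrist cap_seat 0.6 [ 0.5191 -0.0346  0.119 ]
wrist wrench_boss 0.72 [ 0.5514 -0.2335  0.0395]
wrist pull_mark 0.79 [ 0.4097 -0.2029  0.0125]
[249  90]
174 15
```

View pics/w3c.png

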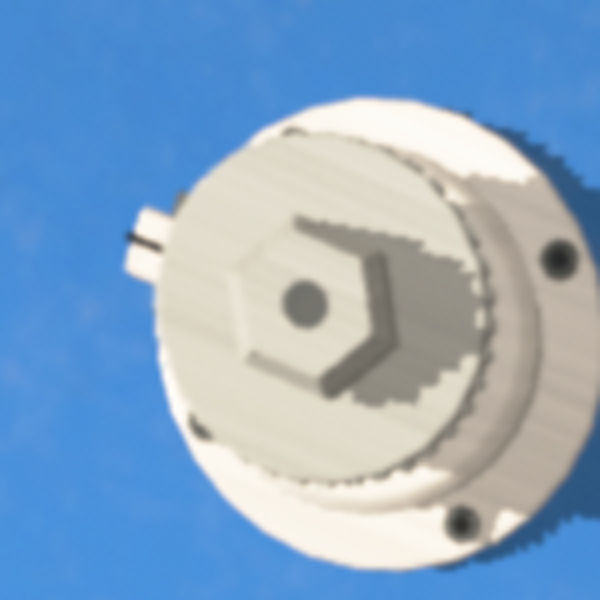

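The crop shows the cap hexagon clearly. Its hole is at crop (305,303) and its outer corners are near (232,270), (250,355), (328,395), (395,340), (380,255) and (298,217). The clamp ear is at (150,245).

Run:
```python
from h import *
p=np.load("w3p.npz")
px=lambda c:(174+(c[0]+.5)/4-.5,15+(c[1]+.5)/4-.5)
C=plane(p,px((305,303)),.138);print("hole",C)
Q=np.array([plane(p,px(c),.133) for c in [(232,270),(250,355),(328,395),(395,340),(380,255),(298,217)]])
m=Q.mean(0);d=Q-m;a=np.degrees(np.arctan2(d[:,1],d[:,0]));print("ctr",m,"r",np.hypot(d[:,0],d[:,1])*1e3,"ang",a%60)
print("corner ang",np.degrees(np.angle(np.exp(1j*np.radians(a*6)).mean()))/6%60)
```

```text
hole [ 0.51722708 -0.03500632  0.138     ]
ctr [ 0.51740753 -0.03592774  0.133     ] r [16.97706865 15.87777296 16.80912687 16.90539304 16.19979837 16.37549367] ang [27.97715316 25.96389654 27.94022799 28.87739403 26.03994672 29.1401023 ]
corner ang 27.65765871706745
```

The hexagon gives cap centre (0.517,-0.0355) and x-axis yaw about -2.3° mod 60. The big box may be close to the wrench head, so I'll check that before reaching.

Run:
```python
from h import *
s=vision.camera_params("side");t=vision.camera_params("top");w=np.load("w3p.npz")
print("side bottom corner",plane(s,(363,230),0))
for h in(.1,.2,.3,.4):print(h,plane(t,(401,178),h)[:2],plane(t,(587,182),h)[:2],plane(s,(367,122),h)[:2])
im=cv2.imread("pics/w3.png");cv2.imwrite("pics/w3r.png",cv2.resize(im[0:300],(800,375)))
print("boss px",proj(w,[[.552,-.236,.045],[.409,-.202,.012]]))
```

```text
side bottom corner [ 0.69437188 -0.27920236  0.        ]
0.1 [ 0.64746097 -0.23503772] [ 0.64731145 -0.70420709] [ 1.36010144 -0.73344039]
0.2 [ 0.63226623 -0.22029574] [ 0.63212745 -0.65575018] [ 1.05251872 -0.52392728]
0.3 [ 0.61707149 -0.20555377] [ 0.61694345 -0.60729327] [ 0.74493601 -0.31441418]
0.4 [ 0.60187675 -0.19081179] [ 0.60175946 -0.55883637] [ 0.4373533  -0.10490107]
boss px [[463.35826522 138.49968175]
 [373.52315404 244.10695383]]
```

View pics/w3r.png

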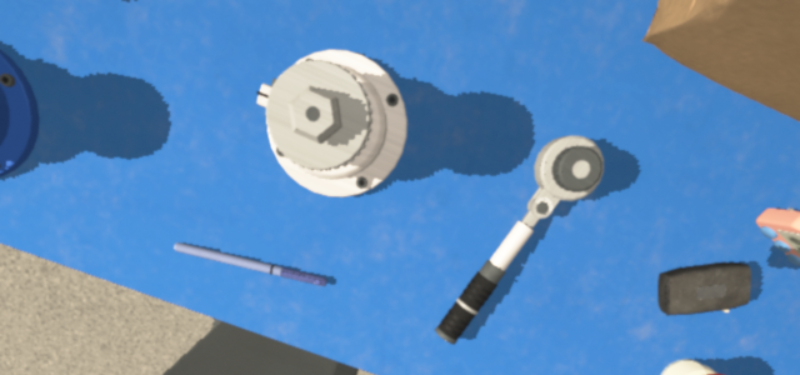

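Wrench head at (575,168) and cap at (313,113) in this view. The box stands ahead and to the right of the wrench head. I'll turn the tool so its camera points to +y, away from the box, while moving over the wrench.

Request:
{"fn": "servo_tool", "kwargs": {
  "increments": [
    {"delta_pos": [0,0,0],"delta_rot": [0,0,0.23],"grip": 0},
    {"delta_pos": [0,0,0],"delta_rot": [0,0,0.46],"grip": 0},
    {"delta_pos": [0.05,-0.1,0],"delta_rot": [0,0,0.69],"grip": 0},
    {"delta_pos": [0.15,-0.25,0],"delta_rot": [0,0,0.92],"grip": 0},
    {"delta_pos": [0.2,-0.4,0],"delta_rot": [0,0,1],"grip": 0}
  ]
}}

```text
time_s: 3.12
eef_pos: [0.4987, -0.2229, 0.348]
tcp_rot: [-2.639, -1.703, 0.001]
force: [1.5, 0.1, -0.1]
gripper_width: 0.999
grip_force: 0.0
```

Request:
{"fn": "servo_tool", "kwargs": {
  "increments": [
    {"delta_pos": [0,0,-0.1],"delta_rot": [0,0,0.23],"grip": 0},
    {"delta_pos": [0.1,-0.05,-0.2],"delta_rot": [0,0,0.46],"grip": 0},
    {"delta_pos": [0.15,-0.07,-0.4],"delta_rot": [0,0,0.69],"grip": 0},
    {"delta_pos": [0.2,-0.09,-0.5],"delta_rot": [0,0,0.92],"grip": 0},
    {"delta_pos": [0.2,-0.09,-0.5],"delta_rot": [0,0,1],"grip": 0}
  ]
}}

```text
time_s: 3.75
eef_pos: [0.5472, -0.2444, 0.2188]
tcp_rot: [-1.784, -2.577, 0.002]
force: [0.7, -0.2, -0.4]
gripper_width: 1.002
grip_force: 0.0
```

Run:
```python
from h import *
st();im,p=snap("wrist","w4")
pins("wrist",["wrench_boss","pull_mark","wrench"])
print("boss px",proj(p,[[.552,-.236,.045],[.409,-.202,.012]]))
np.savez("w4p",**p)
```

```text
t 3.75 p [ 0.5472 -0.2444  0.2188] yaw 110.6 rot [-1.784e+00 -2.577e+00  2.000e-03] F [ 0.7 -0.2 -0.4] q [-0.48  0.09  1.29 -0.    1.77 -0.84] w 1.002 gf 0.0
wrist wrench_boss 0.7 [ 0.5529 -0.2365  0.0385]
wrist pull_mark 0.6 [ 0.4069 -0.2003  0.0122]
wrist wrench 0.98 [ 0.5526 -0.2348  0.0027]
boss px [[328.9976897  211.3169138 ]
 [169.64437451  97.03023439]]
```

View pics/w4.png

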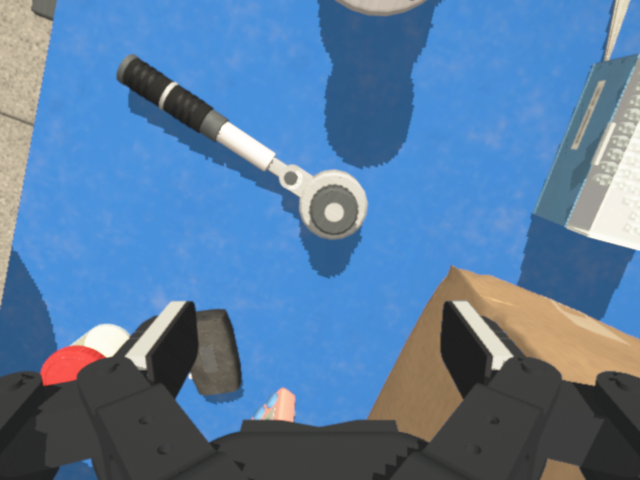

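The wrench is whole in view: boss at (334,211), mark ring at (168,95), and the box corner at (453,267). I'll refine the boss position and find the box corner from two views.

Run:
```python
from h import *
p=np.load("w4p.npz");w=np.load("w3p.npz")
g=cv2.cvtColor(cv2.imread("pics/w4.png"),cv2.COLOR_BGR2GRAY)[160:260,280:390]
big=cv2.resize(g,None,fx=4,fy=4,interpolation=cv2.INTER_CUBIC)
for nm,a,b,z in(("boss",90,115,.045),("socket",120,150,.025),("dot",25,45,.046)):
    c=cv2.HoughCircles(big,cv2.HOUGH_GRADIENT_ALT,1.5,20,param1=150,param2=.5,minRadius=a,maxRadius=b)
    if c is not None:
        for x,y,r in c[0][:3]:
            uv=(280+x/4,160+y/4);print(nm,uv,r/4,plane(p,uv,z))
print("eye dot",plane(p,(334,211),.045))
print("mark",plane(p,(168,95),.020), "cornerz0",plane(p,(453,267),0),plane(w,(518,32),0))
```

```text
boss (np.float32(334.75), np.float32(209.125)) 24.69329 [ 0.55537881 -0.23296306  0.045     ]
dot (np.float32(334.0), np.float32(212.125)) 9.584654 [ 0.55557292 -0.23507928  0.046     ]
dot (np.float32(290.125), np.float32(178.375)) 6.979453 [ 0.51701331 -0.22312252  0.046     ]
eye dot [ 0.55537062 -0.23447222  0.045     ]
mark [ 0.41029194 -0.20053406  0.02      ] cornerz0 [ 0.67635075 -0.25241569  0.        ] [ 6.74909113e-01 -2.56436926e-01 -5.55111512e-17]
```

The box corner comes out at (0.675,-0.254) from both views, so there is clearance. Boss is at (0.5554,-0.2345) and wrench yaw is about 166.8°. Descending.

Request:
{"fn": "servo_tool", "kwargs": {
  "increments": [
    {"delta_pos": [0.03,0.04,0],"delta_rot": [0,0,0],"grip": 0},
    {"delta_pos": [0.03,0.04,-0.2],"delta_rot": [0,0,0],"grip": 0},
    {"delta_pos": [0.03,0.04,-0.4],"delta_rot": [0,0,0],"grip": 0},
    {"delta_pos": [0.03,0.04,-0.48],"delta_rot": [0,0,0],"grip": 0},
    {"delta_pos": [0.03,0.04,-0.48],"delta_rot": [0,0,0],"grip": 0}
  ]
}}

```text
time_s: 4.58
eef_pos: [0.5556, -0.2319, 0.103]
tcp_rot: [-1.787, -2.581, 0.0]
force: [0.1, 0.2, -0.4]
gripper_width: 0.999
grip_force: 0.0
```

Run:
```python
from h import *
o=st();print((np.array([.5554,-.2345,.052])-o["eef_pos"])/.25)
```

```text
t 4.58 p [ 0.5556 -0.2319  0.103 ] yaw 110.6 rot [-1.787 -2.581  0.   ] F [ 0.1  0.2 -0.4] q [-0.45  0.12  1.47  0.    1.56 -0.81] w 0.999 gf 0.0
[-0.00095256 -0.01049471 -0.20412522]
```

Request:
{"fn": "servo_tool", "kwargs": {
  "increments": [
    {"delta_pos": [0,-0.01,-0.1],"delta_rot": [0,0,0],"grip": 0},
    {"delta_pos": [0,-0.01,-0.21],"delta_rot": [0,0,0],"grip": 0},
    {"delta_pos": [0,-0.01,-0.21],"delta_rot": [0,0,0],"grip": 0},
    {"delta_pos": [0,-0.01,-0.21],"delta_rot": [0,0,0],"grip": 0.4},
    {"delta_pos": [0,-0.01,-0.21],"delta_rot": [0,0,0],"grip": 0.7}
  ],
  "newtons": 40
}}

```text
time_s: 5.2
eef_pos: [0.5571, -0.2354, 0.0539]
tcp_rot: [1.786, 2.58, 0.001]
force: [0.1, 0.3, 0.6]
gripper_width: 0.604
grip_force: 0.0
```

Request:
{"fn": "servo_tool", "kwargs": {
  "increments": [
    {"delta_pos": [0,0,0],"delta_rot": [0,0,0],"grip": 0.8},
    {"delta_pos": [0,0,0],"delta_rot": [0,0,0],"grip": 0.8},
    {"delta_pos": [0,0,0],"delta_rot": [0,0,0],"grip": 0.8}
  ],
  "newtons": 60
}}

```text
time_s: 5.58
eef_pos: [0.5565, -0.2356, 0.0535]
tcp_rot: [1.787, 2.581, -0.0]
force: [-2.1, -1.0, 5.9]
gripper_width: 0.39
grip_force: 59.8
```

Request:
{"fn": "servo_tool", "kwargs": {
  "increments": [
    {"delta_pos": [0,0,0.1],"delta_rot": [0,0,0],"grip": 0.8},
    {"delta_pos": [0,0,0.25],"delta_rot": [0,0,0],"grip": 0.8},
    {"delta_pos": [-0.05,0.05,0.45],"delta_rot": [0,0,0],"grip": 0.8},
    {"delta_pos": [-0.1,0.1,0.65],"delta_rot": [0,0,0],"grip": 0.8},
    {"delta_pos": [-0.1,0.1,0.8],"delta_rot": [0,0,0.2],"grip": 0.8}
  ]
}}

```text
time_s: 6.2
eef_pos: [0.5304, -0.2091, 0.2534]
tcp_rot: [1.574, 2.718, 0.001]
force: [-0.0, -0.2, -5.7]
gripper_width: 0.387
grip_force: 61.0
```

Request:
{"fn": "servo_tool", "kwargs": {
  "increments": [
    {"delta_pos": [0,0.1,0.05],"delta_rot": [0,0,0.2],"grip": 0.8},
    {"delta_pos": [0,0.25,0.05],"delta_rot": [0,0,0.4],"grip": 0.8},
    {"delta_pos": [0,0.4,0.05],"delta_rot": [0,0,0.6],"grip": 0.8},
    {"delta_pos": [-0.02,0.55,0.05],"delta_rot": [0,0,0.8],"grip": 0.8},
    {"delta_pos": [-0.04,0.65,0.05],"delta_rot": [0,0,1],"grip": 0.8}
  ]
}}

```text
time_s: 6.82
eef_pos: [0.5204, -0.0456, 0.2627]
tcp_rot: [-0.41, -3.113, -0.001]
force: [-0.7, -0.1, -4.5]
gripper_width: 0.389
grip_force: 61.1
```

Request:
{"fn": "servo_tool", "kwargs": {
  "increments": [
    {"delta_pos": [0,0.02,0],"delta_rot": [0,0,0.18],"grip": 0.8},
    {"delta_pos": [0,0.02,0],"delta_rot": [0,0,0.36],"grip": 0.8},
    {"delta_pos": [0,0.02,0],"delta_rot": [0,0,0.36],"grip": 0.8},
    {"delta_pos": [0,0.02,0],"delta_rot": [0,0,0.36],"grip": 0.8}
  ]
}}

```text
time_s: 7.32
eef_pos: [0.5208, -0.0424, 0.2633]
tcp_rot: [0.018, -3.14, -0.0]
force: [0.2, -0.5, -6.0]
gripper_width: 0.388
grip_force: 61.1
```

Run:
```python
from h import *
st();im,p=snap("wrist","w5")
pins("wrist",["wrench_boss","pull_mark","wrench"])
im2,p2=snap("top","t5");pins("top",["wrench_boss","pull_mark","wrench"],2)
np.savez("w5p",**p)
cv2.imwrite("pics/w5c.png",np.hstack([im[:300],cv2.resize(im2[180:320,260:409],(320,300))])[:, :960] if 0 else np.hstack([cv2.resize(im,(400,300)),cv2.resize(im2[170:320,240:440],(400,300),interpolation=cv2.INTER_CUBIC)]))
```

```text
t 7.33 p [ 0.5208 -0.0424  0.2633] yaw -179.3 rot [ 0.018 -3.14  -0.   ] F [ 0.2 -0.5 -6. ] q [-0.15 -0.11  1.42  0.    1.84 -1.73] w 0.388 gf 61.1
wrist wrench_boss 0.6 [ 0.519  -0.0438  0.2492]
wrist pull_mark 0.39 [ 3.739e-01 -1.000e-04  2.000e-03]
wrist wrench 0.58 [ 0.5164 -0.0461  0.2084]
top pull_mark 0.57 [ 0.4399 -0.1645  0.2248]
```

View pics/w5c.png

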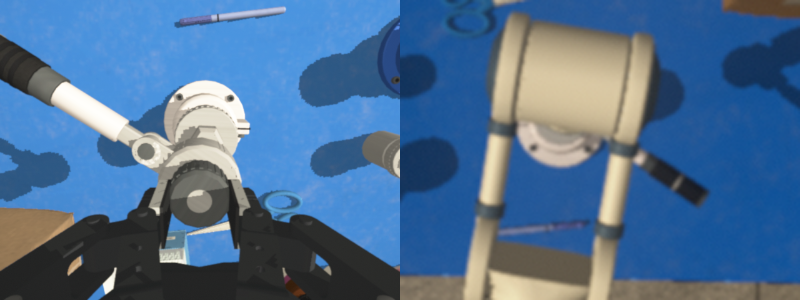

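The wrist view shows the boss held at about (320,320) full-frame, with the handle level to the upper left. I'll measure the boss in the hand.

Run:
```python
from h import *
p=np.load("w5p.npz");o=st()
g=cv2.cvtColor(cv2.imread("pics/w5.png"),cv2.COLOR_BGR2GRAY)[270:370,260:380]
big=cv2.resize(g,None,fx=4,fy=4,interpolation=cv2.INTER_CUBIC)
for a,b in((15,40),(45,85),(100,230)):
    c=cv2.HoughCircles(big,cv2.HOUGH_GRADIENT_ALT,1.5,20,param1=120,param2=.4,minRadius=a*2//1,maxRadius=b*2)
    if c is not None:
        for x,y,r in c[0][:2]:
            uv=(260+x/4,270+y/4);print(uv,r/4,plane(p,uv,o["eef_pos"][2]-.0085)-o["eef_pos"])
print(proj(p,[o["eef_pos"]-[0,0,.0085]]))
z=o["eef_pos"][2]-.0535
B=plane(p,(320,320),z+.045);H=plane(p,(237,240),z+.025);print(B,H,np.hypot(*(H-B)[:2]),np.degrees(np.arctan2(*(H-B)[[1,0]]))%360)
```

```text
t 7.72 p [ 0.5209 -0.0425  0.2639] yaw -179.2 rot [-0.022  3.141  0.   ] F [ 1.1  0.2 -5.9] q [-0.15 -0.11  1.42  0.    1.84 -1.73] w 0.39 gf 61.1
(np.float32(318.5), np.float32(321.75)) 18.888 [-4.00351686e-04 -2.09595603e-05 -8.50000000e-03]
[[318.54692916 322.78923465]]
[ 0.51984975 -0.04196387  0.25536659] [ 0.49683048 -0.07387307  0.23536659] 0.03934570622972563 234.19334937453797
```

Request:
{"fn": "servo_tool", "kwargs": {
  "increments": [
    {"delta_pos": [-0.014,0.028,0],"delta_rot": [0,0,0.04],"grip": 0.8},
    {"delta_pos": [-0.014,0.028,-0.12],"delta_rot": [0,0,0.04],"grip": 0.8},
    {"delta_pos": [-0.014,0.028,-0.24],"delta_rot": [0,0,0.04],"grip": 0.8},
    {"delta_pos": [-0.014,0.028,-0.24],"delta_rot": [0,0,0.04],"grip": 0.8}
  ]
}}

```text
time_s: 8.22
eef_pos: [0.5159, -0.0348, 0.2009]
tcp_rot: [0.073, -3.135, -0.002]
force: [0.3, 0.9, -5.0]
gripper_width: 0.388
grip_force: 61.2
```

Run:
```python
from h import *
st()
```

```text
t 8.22 p [ 0.5159 -0.0348  0.2009] yaw -177.3 rot [ 7.300e-02 -3.135e+00 -2.000e-03] F [ 0.3  0.9 -5. ] q [-0.13 -0.13  1.54  0.    1.74 -1.75] w 0.388 gf 61.2
```

Request:
{"fn": "servo_tool", "kwargs": {
  "increments": [
    {"delta_pos": [0.004,0,-0.03],"delta_rot": [0,0,0],"grip": 0.8},
    {"delta_pos": [0.004,0,-0.05],"delta_rot": [0,0,0],"grip": 0.8},
    {"delta_pos": [0.004,0,-0.065],"delta_rot": [0,0,0],"grip": 0.8}
  ]
}}

```text
time_s: 8.6
eef_pos: [0.5187, -0.0354, 0.1881]
tcp_rot: [-0.072, 3.14, -0.0]
force: [-0.1, 0.0, -4.9]
gripper_width: 0.389
grip_force: 61.2
```

Request:
{"fn": "servo_tool", "kwargs": {
  "increments": [
    {"delta_pos": [-0.003,0,-0.015],"delta_rot": [0,0,0],"grip": 0.8},
    {"delta_pos": [-0.003,0,-0.03],"delta_rot": [0,0,0],"grip": 0.8}
  ]
}}

```text
time_s: 8.85
eef_pos: [0.5177, -0.0354, 0.18]
tcp_rot: [-0.072, 3.141, -0.0]
force: [0.4, 0.1, -5.4]
gripper_width: 0.394
grip_force: 61.2
```

It is 11 mm down over the hexagon with no contact force. Continuing to the seat.

Request:
{"fn": "servo_tool", "kwargs": {
  "increments": [
    {"delta_pos": [0,0,-0.01],"delta_rot": [0,0,0],"grip": 0.8},
    {"delta_pos": [0,0,-0.018],"delta_rot": [0,0,0],"grip": 0.8},
    {"delta_pos": [0,0,-0.024],"delta_rot": [0,0,0],"grip": 0.8}
  ]
}}

```text
time_s: 9.22
eef_pos: [0.5177, -0.0354, 0.174]
tcp_rot: [-0.072, 3.141, -0.0]
force: [-0.2, 0.2, -4.9]
gripper_width: 0.39
grip_force: 61.2
```

Request:
{"fn": "servo_tool", "kwargs": {
  "increments": [
    {"delta_pos": [0,0,-0.003],"delta_rot": [0,0,0],"grip": 0.8},
    {"delta_pos": [0,0,-0.006],"delta_rot": [0,0,0],"grip": 0.8}
  ]
}}

```text
time_s: 9.48
eef_pos: [0.518, -0.0354, 0.1735]
tcp_rot: [-0.072, 3.139, -0.0]
force: [-1.4, 0.4, 0.4]
gripper_width: 0.39
grip_force: 61.7
```

Contact came at exactly the expected height (TCP 0.1735), so the socket is fully down. Releasing and lifting off.

Request:
{"fn": "servo_tool", "kwargs": {
  "increments": [
    {"delta_pos": [0,0,-0.002],"delta_rot": [0,0,0],"grip": 0.5},
    {"delta_pos": [0,0,-0.002],"delta_rot": [0,0,0],"grip": 0.2},
    {"delta_pos": [0,0,-0.002],"delta_rot": [0,0,0],"grip": 0},
    {"delta_pos": [0,0,-0.002],"delta_rot": [0,0,0],"grip": 0}
  ]
}}

```text
time_s: 9.98
eef_pos: [0.5178, -0.0354, 0.1723]
tcp_rot: [-0.072, 3.14, -0.0]
force: [0.4, 0.4, -0.6]
gripper_width: 1.003
grip_force: 0.0
```

Request:
{"fn": "servo_tool", "kwargs": {
  "increments": [
    {"delta_pos": [0,0,0.05],"delta_rot": [0,0,0],"grip": 0},
    {"delta_pos": [0,0,0.2],"delta_rot": [0,0,0],"grip": 0},
    {"delta_pos": [0,0,0.4],"delta_rot": [0,0,0],"grip": 0},
    {"delta_pos": [0.05,0,0.5],"delta_rot": [0,0,-0.2],"grip": 0.5},
    {"delta_pos": [0.1,0,0.5],"delta_rot": [0,0,-0.4],"grip": 1}
  ]
}}

```text
time_s: 10.6
eef_pos: [0.5437, -0.0355, 0.3018]
tcp_rot: [0.428, 3.105, 0.0]
force: [1.0, 0.3, -0.2]
gripper_width: 0.601
grip_force: 0.0
```

Run:
```python
from h import *
st();im,p=snap("wrist","w6")
pins("wrist",["wrench_boss","pull_mark","wrench"])
np.savez("w6p",**p)
print(proj(p,[[.5175,-.0355,.165],[.437,-.162,.143]]))
```

```text
t 10.6 p [ 0.5437 -0.0355  0.3018] yaw 164.3 rot [0.428 3.105 0.   ] F [ 1.   0.3 -0.2] q [-0.13 -0.05  1.29 -0.    1.9  -1.42] w 0.601 gf 0.0
wrist wrench_boss 0.9 [ 0.5177 -0.0384  0.1576]
wrist pull_mark 0.88 [ 0.4432 -0.1641  0.1339]
wrist wrench 0.66 [ 0.5153 -0.0376  0.1144]
[[307.16417436 190.35775914]
 [ 89.92204375 119.65297563]]
```

View pics/w6.png

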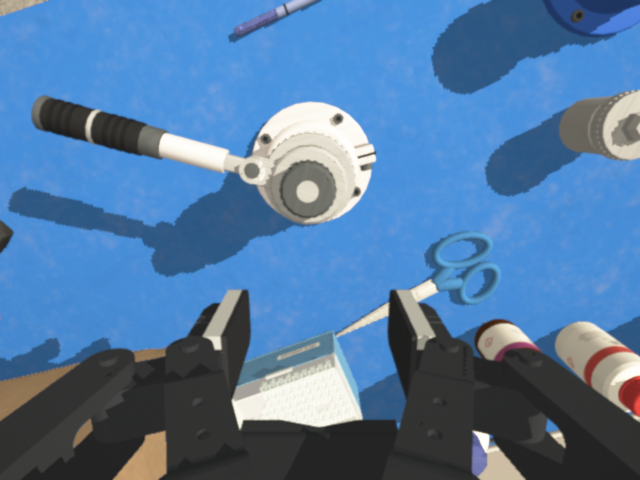

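The wrench sits level on the cap with boss at (308,190) and ring mark at (91,126). That puts the mark at about (0.441,-0.163) and the handle at yaw about 239°. I'll take the closed fingers to the far side of the grip, at the mark.

Request:
{"fn": "servo_tool", "kwargs": {
  "increments": [
    {"delta_pos": [-0.05,-0.15,0],"delta_rot": [0,0,-0.15],"grip": 1},
    {"delta_pos": [-0.15,-0.35,0],"delta_rot": [0,0,-0.34],"grip": 1},
    {"delta_pos": [-0.3,-0.57,0],"delta_rot": [0,0,-0.34],"grip": 1},
    {"delta_pos": [-0.3,-0.57,0],"delta_rot": [0,0,-0.34],"grip": 1},
    {"delta_pos": [-0.3,-0.57,-0.2],"delta_rot": [0,0,-0.34],"grip": 1}
  ]
}}

```text
time_s: 11.42
eef_pos: [0.4685, -0.1789, 0.2511]
tcp_rot: [0.828, 3.021, -0.002]
force: [0.1, -0.8, -0.7]
gripper_width: 0.001
grip_force: 0.0
```

Run:
```python
from h import *
st();pins("wrist",["pull_mark","wrench"]) if vision.get_image("wrist") is not None else 0
```

```text
t 11.43 p [ 0.4685 -0.1789  0.2511] yaw 149.4 rot [ 8.280e-01  3.021e+00 -2.000e-03] F [ 0.1 -0.8 -0.7] q [-0.43 -0.18  1.5   0.    1.82 -1.47] w 0.001 gf 0.0
wrist pull_mark 0.74 [ 0.4413 -0.1637  0.1331]
wrist pull_mark 0.18 [0.6845 0.0351 0.0045]
wrist wrench 0.95 [ 0.5179 -0.0377  0.1189]
```

Request:
{"fn": "servo_tool", "kwargs": {
  "increments": [
    {"delta_pos": [0,0,-0.15],"delta_rot": [0,0,0],"grip": 1},
    {"delta_pos": [0,0,-0.3],"delta_rot": [0,0,0],"grip": 1},
    {"delta_pos": [0,0,-0.44],"delta_rot": [0,0,0],"grip": 1},
    {"delta_pos": [0,0,-0.44],"delta_rot": [0,0,0],"grip": 1}
  ]
}}

```text
time_s: 12.08
eef_pos: [0.4674, -0.177, 0.1365]
tcp_rot: [-0.827, -3.027, -0.001]
force: [-0.6, -0.1, 0.1]
gripper_width: 0.001
grip_force: 0.0
```

```bash
cat > arc.py <<'E'
# print deltas (move units) to follow the arc about the cap axis by given degrees from the present pose
from h import *
import sys
o=st();C=np.array([.5176,-.0358]);d=o["eef_pos"][:2]-C
print("polar r",np.hypot(*d).round(4),"ang",np.degrees(np.arctan2(d[1],d[0]))%360,"Ftang(resist)",o["force"][:2]@np.array([-d[1],d[0]])/np.hypot(*d))
for a in map(float,sys.argv[1:]):
    c,s=np.cos(np.radians(-a)),np.sin(np.radians(-a));print(a,np.round((np.array([[c,-s],[s,c]])@d-d)/.25,4),"rot",round(-a/45,3))
E
python3 arc.py 1 2 3 4 5
```

```text
t 12.07 p [ 0.4674 -0.177   0.1365] yaw 149.4 rot [-8.270e-01 -3.027e+00 -1.000e-03] F [-0.6 -0.1  0.1] q [-0.43 -0.17  1.69  0.    1.62 -1.47] w 0.001 gf 0.0
polar r 0.1499 ang 250.42364135236306 Ftang(resist) -0.5417286797296008
1.0 [-0.0098  0.0036] rot -0.022
2.0 [-0.0196  0.0074] rot -0.044
3.0 [-0.0293  0.0113] rot -0.067
4.0 [-0.0389  0.0154] rot -0.089
5.0 [-0.0485  0.0197] rot -0.111
```

Request:
{"fn": "servo_tool", "kwargs": {
  "increments": [
    {"delta_pos": [-0.01,0.006,0],"delta_rot": [0,0,0],"grip": 1},
    {"delta_pos": [-0.02,0.012,0],"delta_rot": [0,0,0],"grip": 1}
  ]
}}

```text
time_s: 12.32
eef_pos: [0.4637, -0.1751, 0.14]
tcp_rot: [0.829, 3.026, -0.001]
force: [0.8, 0.2, 0.9]
gripper_width: 0.004
grip_force: 0.0
```

Request:
{"fn": "servo_tool", "kwargs": {
  "increments": [
    {"delta_pos": [-0.007,0.004,0],"delta_rot": [0,0,0],"grip": 1},
    {"delta_pos": [-0.007,0.004,0],"delta_rot": [0,0,0],"grip": 1}
  ]
}}

```text
time_s: 12.58
eef_pos: [0.461, -0.1739, 0.1378]
tcp_rot: [0.831, 3.029, -0.0]
force: [0.3, 0.6, -0.1]
gripper_width: 0.003
grip_force: 0.0
```

```bash
python3 arc.py 1 2 3 4 5
```

```text
t 12.57 p [ 0.461  -0.1739  0.1378] yaw 149.3 rot [ 0.831  3.029 -0.   ] F [ 0.3  0.6 -0.1] q [-0.43 -0.19  1.71 -0.    1.62 -1.47] w 0.003 gf 0.0
polar r 0.1493 ang 247.72385456692393 Ftang(resist) -0.0025850330245529487
1.0 [-0.0096  0.004 ] rot -0.022
2.0 [-0.0191  0.0082] rot -0.044
3.0 [-0.0286  0.0126] rot -0.067
4.0 [-0.038   0.0171] rot -0.089
5.0 [-0.0473  0.0218] rot -0.111
```

Request:
{"fn": "servo_tool", "kwargs": {
  "increments": [
    {"delta_pos": [-0.01,0.004,0],"delta_rot": [0,0,-0.022],"grip": 1},
    {"delta_pos": [-0.019,0.008,0],"delta_rot": [0,0,-0.044],"grip": 1}
  ]
}}

```text
time_s: 12.82
eef_pos: [0.456, -0.1719, 0.1371]
tcp_rot: [-0.885, -3.014, 0.0]
force: [-0.2, -1.8, 0.7]
gripper_width: -0.001
grip_force: 0.3
```

Request:
{"fn": "servo_tool", "kwargs": {
  "increments": [
    {"delta_pos": [-0.01,0.004,0],"delta_rot": [0,0,-0.022],"grip": 1},
    {"delta_pos": [-0.019,0.008,0],"delta_rot": [0,0,-0.044],"grip": 1}
  ]
}}

```text
time_s: 13.08
eef_pos: [0.4512, -0.17, 0.1371]
tcp_rot: [0.937, 2.998, -0.0]
force: [-0.7, -0.8, -0.4]
gripper_width: -0.0
grip_force: 0.4
```

```bash
python3 arc.py 1 2 3 4 5
```

```text
t 13.07 p [ 0.4512 -0.17    0.1371] yaw 145.3 rot [ 0.937  2.998 -0.   ] F [-0.7 -0.8 -0.4] q [-0.43 -0.22  1.74 -0.    1.63 -1.4 ] w -0.0 gf 0.4
polar r 0.1497 ang 243.6813662969198 Ftang(resist) -0.2265270215606656
1.0 [-0.0093  0.0047] rot -0.022
2.0 [-0.0186  0.0096] rot -0.044
3.0 [-0.0277  0.0146] rot -0.067
4.0 [-0.0368  0.0198] rot -0.089
5.0 [-0.0458  0.0252] rot -0.111
```

Request:
{"fn": "servo_tool", "kwargs": {
  "increments": [
    {"delta_pos": [-0.009,0.005,0],"delta_rot": [0,0,-0.022],"grip": 1},
    {"delta_pos": [-0.0185,0.01,0],"delta_rot": [0,0,-0.044],"grip": 1}
  ]
}}

```text
time_s: 13.32
eef_pos: [0.4466, -0.1673, 0.1371]
tcp_rot: [0.989, 2.982, -0.0]
force: [-0.3, -0.7, 1.1]
gripper_width: -0.001
grip_force: 0.4
```

Request:
{"fn": "servo_tool", "kwargs": {
  "increments": [
    {"delta_pos": [-0.009,0.005,0],"delta_rot": [0,0,-0.022],"grip": 1},
    {"delta_pos": [-0.018,0.0105,0],"delta_rot": [0,0,-0.044],"grip": 1}
  ]
}}

```text
time_s: 13.58
eef_pos: [0.4421, -0.1647, 0.1371]
tcp_rot: [-1.04, -2.964, 0.0]
force: [-0.6, -1.6, -0.6]
gripper_width: 0.006
grip_force: 0.4
```

Request:
{"fn": "servo_tool", "kwargs": {
  "increments": [
    {"delta_pos": [-0.009,0.0055,0],"delta_rot": [0,0,-0.022],"grip": 1},
    {"delta_pos": [-0.0175,0.011,0],"delta_rot": [0,0,-0.044],"grip": 1}
  ]
}}

```text
time_s: 13.82
eef_pos: [0.4378, -0.1619, 0.1371]
tcp_rot: [-1.091, -2.946, 0.0]
force: [0.5, -0.1, 1.1]
gripper_width: -0.005
grip_force: 0.3
```

```bash
python3 arc.py 1 2 3 4 5
```

```text
t 13.82 p [ 0.4378 -0.1619  0.1371] yaw 139.4 rot [-1.091 -2.946  0.   ] F [ 0.5 -0.1  1.1] q [-0.43 -0.27  1.77 -0.    1.63 -1.29] w -0.005 gf 0.3
polar r 0.1493 ang 237.65815640514728 Ftang(resist) 0.4891409880223895
1.0 [-0.0088  0.0057] rot -0.022
2.0 [-0.0174  0.0115] rot -0.044
3.0 [-0.026   0.0174] rot -0.067
4.0 [-0.0344  0.0235] rot -0.089
5.0 [-0.0427  0.0298] rot -0.111
```

Request:
{"fn": "servo_tool", "kwargs": {
  "increments": [
    {"delta_pos": [-0.009,0.0055,0],"delta_rot": [0,0,-0.022],"grip": 1},
    {"delta_pos": [-0.0175,0.0115,0],"delta_rot": [0,0,-0.044],"grip": 1}
  ]
}}

```text
time_s: 14.08
eef_pos: [0.4334, -0.159, 0.1371]
tcp_rot: [-1.142, -2.927, -0.0]
force: [1.2, -1.3, 0.3]
gripper_width: 0.001
grip_force: 0.4
```

Request:
{"fn": "servo_tool", "kwargs": {
  "increments": [
    {"delta_pos": [-0.0085,0.006,0],"delta_rot": [0,0,-0.022],"grip": 1},
    {"delta_pos": [-0.017,0.012,0],"delta_rot": [0,0,-0.044],"grip": 1}
  ]
}}

```text
time_s: 14.32
eef_pos: [0.4294, -0.1563, 0.1372]
tcp_rot: [1.192, 2.905, -0.0]
force: [3.2, -2.5, -0.2]
gripper_width: 0.001
grip_force: 1.7
```

```bash
python3 arc.py 1 2 3 4 5
```

```text
t 14.32 p [ 0.4294 -0.1563  0.1372] yaw 135.4 rot [ 1.192  2.905 -0.   ] F [ 3.2 -2.5 -0.2] q [-0.42 -0.3   1.8  -0.    1.64 -1.22] w 0.001 gf 1.7
polar r 0.1493 ang 233.81393306070441 Ftang(resist) 4.084018864948298
1.0 [-0.0084  0.0062] rot -0.022
2.0 [-0.0166  0.0126] rot -0.044
3.0 [-0.0247  0.0191] rot -0.067
4.0 [-0.0328  0.0258] rot -0.089
5.0 [-0.0407  0.0326] rot -0.111
```

Resistance is building at 4 N. I'll continue in small steps and watch the force.

Request:
{"fn": "servo_tool", "kwargs": {
  "increments": [
    {"delta_pos": [-0.0085,0.0062,0],"delta_rot": [0,0,-0.022],"grip": 1},
    {"delta_pos": [-0.0166,0.0126,0],"delta_rot": [0,0,-0.044],"grip": 1}
  ]
}}

```text
time_s: 14.58
eef_pos: [0.4257, -0.1535, 0.1374]
tcp_rot: [1.242, 2.883, -0.001]
force: [4.5, -4.9, -0.8]
gripper_width: -0.001
grip_force: 3.5
```

Request:
{"fn": "servo_tool", "kwargs": {
  "increments": [
    {"delta_pos": [-0.0082,0.0065,0],"delta_rot": [0,0,-0.022],"grip": 1},
    {"delta_pos": [-0.0162,0.0132,0],"delta_rot": [0,0,-0.044],"grip": 1}
  ]
}}

```text
time_s: 14.82
eef_pos: [0.4219, -0.1506, 0.1375]
tcp_rot: [1.291, 2.86, -0.002]
force: [5.4, -6.8, -1.1]
gripper_width: 0.001
grip_force: 4.2
```

```bash
python3 arc.py 1 2 3 4 5
```

```text
t 14.82 p [ 0.4219 -0.1506  0.1375] yaw 131.4 rot [ 1.291e+00  2.860e+00 -2.000e-03] F [ 5.4 -6.8 -1.1] q [-0.42 -0.32  1.82 -0.    1.64 -1.14] w 0.001 gf 4.2
polar r 0.1494 ang 230.17473002258697 Ftang(resist) 8.464483927504885
1.0 [-0.008   0.0068] rot -0.022
2.0 [-0.0158  0.0136] rot -0.044
3.0 [-0.0235  0.0207] rot -0.067
4.0 [-0.0311  0.0278] rot -0.089
5.0 [-0.0385  0.0351] rot -0.111
```

Request:
{"fn": "servo_tool", "kwargs": {
  "increments": [
    {"delta_pos": [-0.008,0.0068,0],"delta_rot": [0,0,-0.022],"grip": 1},
    {"delta_pos": [-0.0158,0.0136,0],"delta_rot": [0,0,-0.044],"grip": 1}
  ]
}}

```text
time_s: 15.08
eef_pos: [0.418, -0.1472, 0.1376]
tcp_rot: [1.341, 2.837, -0.002]
force: [6.0, -6.1, -2.0]
gripper_width: 0.002
grip_force: 4.2
```

Request:
{"fn": "servo_tool", "kwargs": {
  "increments": [
    {"delta_pos": [-0.0077,0.007,0],"delta_rot": [0,0,-0.022],"grip": 1},
    {"delta_pos": [-0.0152,0.0142,0],"delta_rot": [0,0,-0.044],"grip": 1}
  ]
}}

```text
time_s: 15.32
eef_pos: [0.4141, -0.1438, 0.1376]
tcp_rot: [1.389, 2.813, -0.002]
force: [5.7, -6.7, -0.7]
gripper_width: 0.0
grip_force: 4.4
```

```bash
python3 arc.py 1 2 3 4 5
```

```text
t 15.32 p [ 0.4141 -0.1438  0.1376] yaw 127.4 rot [ 1.389e+00  2.813e+00 -2.000e-03] F [ 5.7 -6.7 -0.7] q [-0.41 -0.35  1.84 -0.    1.65 -1.06] w 0.0 gf 4.4
polar r 0.1495 ang 226.22073745847686 Ftang(resist) 8.738110592731491
1.0 [-0.0075  0.0073] rot -0.022
2.0 [-0.0148  0.0147] rot -0.044
3.0 [-0.022   0.0222] rot -0.067
4.0 [-0.0291  0.0299] rot -0.089
5.0 [-0.0361  0.0377] rot -0.111
```

The cap is turning at about 8.7 N. The break is expected near 12 N, so I'll continue along the arc.

Request:
{"fn": "servo_tool", "kwargs": {
  "increments": [
    {"delta_pos": [-0.0075,0.0073,0],"delta_rot": [0,0,-0.022],"grip": 1},
    {"delta_pos": [-0.0148,0.0147,0],"delta_rot": [0,0,-0.044],"grip": 1},
    {"delta_pos": [-0.022,0.0222,0],"delta_rot": [0,0,-0.067],"grip": 1},
    {"delta_pos": [-0.0291,0.0299,0],"delta_rot": [0,0,-0.089],"grip": 1}
  ]
}}

```text
time_s: 15.82
eef_pos: [0.4068, -0.1364, 0.1376]
tcp_rot: [1.487, 2.763, -0.002]
force: [6.6, -6.7, -1.7]
gripper_width: 0.001
grip_force: 4.5
```

```bash
python3 arc.py 1 2 3 4 5
```

```text
t 15.82 p [ 0.4068 -0.1364  0.1376] yaw 123.4 rot [ 1.487e+00  2.763e+00 -2.000e-03] F [ 6.6 -6.7 -1.7] q [-0.4  -0.38  1.86 -0.    1.66 -0.98] w 0.001 gf 4.5
polar r 0.1496 ang 222.25593115408427 Ftang(resist) 9.350061359622691
1.0 [-0.007   0.0078] rot -0.022
2.0 [-0.0138  0.0157] rot -0.044
3.0 [-0.0205  0.0237] rot -0.067
4.0 [-0.027   0.0319] rot -0.089
5.0 [-0.0334  0.0401] rot -0.111
```

Request:
{"fn": "servo_tool", "kwargs": {
  "increments": [
    {"delta_pos": [-0.007,0.0078,0],"delta_rot": [0,0,-0.022],"grip": 1},
    {"delta_pos": [-0.0138,0.0157,0],"delta_rot": [0,0,-0.044],"grip": 1},
    {"delta_pos": [-0.0205,0.0237,0],"delta_rot": [0,0,-0.067],"grip": 1},
    {"delta_pos": [-0.027,0.0319,0],"delta_rot": [0,0,-0.089],"grip": 1}
  ]
}}

```text
time_s: 16.32
eef_pos: [0.4, -0.1286, 0.1375]
tcp_rot: [1.583, 2.709, -0.002]
force: [5.9, -7.0, -1.6]
gripper_width: 0.001
grip_force: 4.7
```

Request:
{"fn": "servo_tool", "kwargs": {
  "increments": [
    {"delta_pos": [-0.0065,0.0083,0],"delta_rot": [0,0,-0.022],"grip": 1},
    {"delta_pos": [-0.0127,0.0167,0],"delta_rot": [0,0,-0.044],"grip": 1},
    {"delta_pos": [-0.0188,0.0251,0],"delta_rot": [0,0,-0.067],"grip": 1},
    {"delta_pos": [-0.0247,0.0337,0],"delta_rot": [0,0,-0.089],"grip": 1}
  ]
}}

```text
time_s: 16.82
eef_pos: [0.3938, -0.1203, 0.1376]
tcp_rot: [1.677, 2.652, -0.003]
force: [5.5, -7.9, -1.7]
gripper_width: 0.001
grip_force: 4.9
```

```bash
python3 arc.py 1 2 3 4 5
```

```text
t 16.82 p [ 0.3938 -0.1203  0.1376] yaw 115.4 rot [ 1.677  2.652 -0.003] F [ 5.5 -7.9 -1.7] q [-0.38 -0.43  1.9  -0.    1.67 -0.82] w 0.001 gf 4.9
polar r 0.1499 ang 214.31766583861634 Ftang(resist) 9.614282870504383
1.0 [-0.0058  0.0087] rot -0.022
2.0 [-0.0115  0.0175] rot -0.044
3.0 [-0.017   0.0264] rot -0.067
4.0 [-0.0224  0.0354] rot -0.089
5.0 [-0.0276  0.0444] rot -0.111
```

Request:
{"fn": "servo_tool", "kwargs": {
  "increments": [
    {"delta_pos": [-0.006,0.0087,0],"delta_rot": [0,0,-0.022],"grip": 1},
    {"delta_pos": [-0.0117,0.0175,0],"delta_rot": [0,0,-0.044],"grip": 1},
    {"delta_pos": [-0.0173,0.0264,0],"delta_rot": [0,0,-0.067],"grip": 1},
    {"delta_pos": [-0.0226,0.0354,0],"delta_rot": [0,0,-0.089],"grip": 1}
  ]
}}

```text
time_s: 17.32
eef_pos: [0.3881, -0.1116, 0.1376]
tcp_rot: [1.768, 2.591, -0.003]
force: [5.8, -9.5, -1.8]
gripper_width: -0.002
grip_force: 5.1
```

Request:
{"fn": "servo_tool", "kwargs": {
  "increments": [
    {"delta_pos": [-0.0052,0.009,0],"delta_rot": [0,0,-0.022],"grip": 1},
    {"delta_pos": [-0.0103,0.0182,0],"delta_rot": [0,0,-0.044],"grip": 1},
    {"delta_pos": [-0.0152,0.0275,0],"delta_rot": [0,0,-0.067],"grip": 1},
    {"delta_pos": [-0.02,0.0368,0],"delta_rot": [0,0,-0.089],"grip": 1}
  ]
}}

```text
time_s: 17.82
eef_pos: [0.3831, -0.1025, 0.1375]
tcp_rot: [1.858, 2.528, -0.003]
force: [4.8, -9.3, -2.1]
gripper_width: 0.001
grip_force: 5.2
```

```bash
python3 arc.py 1 2 3 4 5
```

```text
t 17.82 p [ 0.3831 -0.1025  0.1375] yaw 107.4 rot [ 1.858  2.528 -0.003] F [ 4.8 -9.3 -2.1] q [-0.34 -0.48  1.93 -0.    1.68 -0.65] w 0.001 gf 5.2
polar r 0.1501 ang 206.36666721787185 Ftang(resist) 10.411481249545565
1.0 [-0.0046  0.0094] rot -0.022
2.0 [-0.009   0.0189] rot -0.044
3.0 [-0.0132  0.0285] rot -0.067
4.0 [-0.0173  0.0382] rot -0.089
5.0 [-0.0212  0.0479] rot -0.111
```

Request:
{"fn": "servo_tool", "kwargs": {
  "increments": [
    {"delta_pos": [-0.0047,0.0094,0],"delta_rot": [0,0,-0.022],"grip": 1},
    {"delta_pos": [-0.0092,0.0189,0],"delta_rot": [0,0,-0.044],"grip": 1},
    {"delta_pos": [-0.0135,0.0285,0],"delta_rot": [0,0,-0.067],"grip": 1},
    {"delta_pos": [-0.0176,0.0381,0],"delta_rot": [0,0,-0.089],"grip": 1}
  ]
}}

```text
time_s: 18.32
eef_pos: [0.3787, -0.093, 0.1376]
tcp_rot: [1.945, 2.461, -0.003]
force: [4.5, -9.8, -1.0]
gripper_width: 0.001
grip_force: 5.4
```

Request:
{"fn": "servo_tool", "kwargs": {
  "increments": [
    {"delta_pos": [-0.004,0.0097,0],"delta_rot": [0,0,-0.022],"grip": 1},
    {"delta_pos": [-0.0078,0.0195,0],"delta_rot": [0,0,-0.044],"grip": 1}
  ]
}}

```text
time_s: 18.58
eef_pos: [0.3768, -0.0882, 0.1376]
tcp_rot: [1.987, 2.427, -0.003]
force: [4.9, -10.5, -1.2]
gripper_width: -0.002
grip_force: 5.5
```

```bash
python3 arc.py 1 2 3 4 5
```

```text
t 18.57 p [ 0.3768 -0.0882  0.1376] yaw 101.4 rot [ 1.987  2.427 -0.003] F [  4.9 -10.5  -1.2] q [-0.31 -0.51  1.96 -0.    1.69 -0.51] w -0.002 gf 5.5
polar r 0.1503 ang 200.42293224613138 Ftang(resist) 11.594427461583498
1.0 [-0.0036  0.0099] rot -0.022
2.0 [-0.007   0.0198] rot -0.044
3.0 [-0.0102  0.0298] rot -0.067
4.0 [-0.0133  0.0398] rot -0.089
5.0 [-0.0161  0.0499] rot -0.111
```

Request:
{"fn": "servo_tool", "kwargs": {
  "increments": [
    {"delta_pos": [-0.0038,0.0098,0],"delta_rot": [0,0,-0.022],"grip": 1},
    {"delta_pos": [-0.0073,0.0197,0],"delta_rot": [0,0,-0.044],"grip": 1}
  ]
}}

```text
time_s: 18.82
eef_pos: [0.375, -0.0833, 0.1376]
tcp_rot: [2.029, 2.392, -0.003]
force: [5.5, -10.7, -2.1]
gripper_width: 0.0
grip_force: 5.6
```

Request:
{"fn": "servo_tool", "kwargs": {
  "increments": [
    {"delta_pos": [-0.0034,0.01,0],"delta_rot": [0,0,-0.022],"grip": 1},
    {"delta_pos": [-0.0065,0.02,0],"delta_rot": [0,0,-0.044],"grip": 1}
  ]
}}

```text
time_s: 19.08
eef_pos: [0.3734, -0.0784, 0.1376]
tcp_rot: [2.07, 2.356, -0.003]
force: [6.0, -10.9, -0.7]
gripper_width: -0.002
grip_force: 5.6
```

```bash
python3 arc.py 1 2 3 4
```

```text
t 19.07 p [ 0.3734 -0.0784  0.1376] yaw 97.4 rot [ 2.07   2.356 -0.003] F [  6.  -10.9  -0.7] q [-0.29 -0.53  1.97 -0.    1.7  -0.42] w -0.002 gf 5.6
polar r 0.1504 ang 196.45775567785762 Ftang(resist) 12.131188930615972
1.0 [-0.0029  0.0101] rot -0.022
2.0 [-0.0056  0.0202] rot -0.044
3.0 [-0.0081  0.0304] rot -0.067
4.0 [-0.0105  0.0407] rot -0.089
```

Request:
{"fn": "servo_tool", "kwargs": {
  "increments": [
    {"delta_pos": [-0.003,0.0101,0],"delta_rot": [0,0,-0.022],"grip": 1},
    {"delta_pos": [-0.0058,0.0202,0],"delta_rot": [0,0,-0.044],"grip": 1}
  ]
}}

```text
time_s: 19.32
eef_pos: [0.372, -0.0734, 0.1376]
tcp_rot: [2.11, 2.32, -0.003]
force: [5.6, -11.0, -0.7]
gripper_width: 0.001
grip_force: 5.7
```

Request:
{"fn": "servo_tool", "kwargs": {
  "increments": [
    {"delta_pos": [-0.0026,0.0102,0],"delta_rot": [0,0,-0.022],"grip": 1},
    {"delta_pos": [-0.0051,0.0204,0],"delta_rot": [0,0,-0.044],"grip": 1}
  ]
}}

```text
time_s: 19.58
eef_pos: [0.3707, -0.0684, 0.1376]
tcp_rot: [2.15, 2.283, -0.003]
force: [5.8, -10.9, -1.4]
gripper_width: 0.001
grip_force: 5.8
```

Request:
{"fn": "servo_tool", "kwargs": {
  "increments": [
    {"delta_pos": [-0.0023,0.0103,0],"delta_rot": [0,0,-0.022],"grip": 1},
    {"delta_pos": [-0.0044,0.0205,0],"delta_rot": [0,0,-0.044],"grip": 1}
  ]
}}

```text
time_s: 19.82
eef_pos: [0.3695, -0.0631, 0.1375]
tcp_rot: [2.19, 2.246, -0.003]
force: [5.7, -10.2, -1.2]
gripper_width: -0.002
grip_force: 5.2
```

```bash
python3 arc.py 1 2 3 4
```

```text
t 19.82 p [ 0.3695 -0.0631  0.1375] yaw 91.4 rot [ 2.19   2.246 -0.003] F [  5.7 -10.2  -1.2] q [-0.26 -0.55  1.98 -0.    1.71 -0.28] w -0.002 gf 5.2
polar r 0.1506 ang 190.4574128345309 Ftang(resist) 11.026888417233206
1.0 [-0.0018  0.0104] rot -0.022
2.0 [-0.0035  0.0207] rot -0.044
3.0 [-0.0049  0.0312] rot -0.067
4.0 [-0.0062  0.0416] rot -0.089
```

The grip-force signal dropped from 5.8 to 5.2, so the break is starting. A little more will confirm it.

Request:
{"fn": "servo_tool", "kwargs": {
  "increments": [
    {"delta_pos": [-0.0018,0.0104,0],"delta_rot": [0,0,-0.022],"grip": 1},
    {"delta_pos": [-0.0036,0.0207,0],"delta_rot": [0,0,-0.044],"grip": 1}
  ]
}}

```text
time_s: 20.08
eef_pos: [0.3685, -0.0576, 0.1374]
tcp_rot: [2.228, 2.208, -0.002]
force: [4.7, -9.0, -1.2]
gripper_width: -0.002
grip_force: 4.3
```

Request:
{"fn": "servo_tool", "kwargs": {
  "increments": [
    {"delta_pos": [-0.0013,0.0104,0],"delta_rot": [0,0,-0.022],"grip": 1},
    {"delta_pos": [-0.0025,0.0207,0],"delta_rot": [0,0,-0.044],"grip": 1}
  ]
}}

```text
time_s: 20.32
eef_pos: [0.3678, -0.0521, 0.1374]
tcp_rot: [2.266, 2.17, -0.001]
force: [4.3, -6.8, -1.2]
gripper_width: -0.001
grip_force: 3.4
```

Request:
{"fn": "servo_tool", "kwargs": {
  "increments": [
    {"delta_pos": [-0.0008,0.008,0],"delta_rot": [0,0,-0.017],"grip": 1}
  ]
}}

```text
time_s: 20.45
eef_pos: [0.3675, -0.0499, 0.1373]
tcp_rot: [2.281, 2.156, -0.001]
force: [4.4, -6.8, -0.9]
gripper_width: 0.0
grip_force: 2.9
```

```bash
python3 arc.py 1
```

```text
t 20.45 p [ 0.3675 -0.0499  0.1373] yaw 86.8 rot [ 2.281e+00  2.156e+00 -1.000e-03] F [ 4.4 -6.8 -0.9] q [-0.22 -0.56  1.99 -0.    1.71 -0.17] w 0.0 gf 2.9
polar r 0.1507 ang 185.3650486915215 Ftang(resist) 7.232802243639783
1.0 [-0.0009  0.0105] rot -0.022
```

The push has fallen to half of its peak, so the handle is clearly broken over, and I stop here. Backing off slowly, then up.

Request:
{"fn": "servo_tool", "kwargs": {
  "increments": [
    {"delta_pos": [0,-0.025,0],"delta_rot": [0,0,0],"grip": 1},
    {"delta_pos": [0,-0.05,0],"delta_rot": [0,0,0],"grip": 1},
    {"delta_pos": [0,-0.08,0],"delta_rot": [0,0,0],"grip": 1},
    {"delta_pos": [0,-0.12,0],"delta_rot": [0,0,0],"grip": 1},
    {"delta_pos": [0,-0.18,0],"delta_rot": [0,0,0],"grip": 1}
  ]
}}

```text
time_s: 21.08
eef_pos: [0.3667, -0.0937, 0.1369]
tcp_rot: [-2.279, -2.16, 0.0]
force: [-0.0, -0.2, -0.5]
gripper_width: 0.0
grip_force: 0.0
```

Request:
{"fn": "servo_tool", "kwargs": {
  "increments": [
    {"delta_pos": [0,-0.02,0.15],"delta_rot": [0,0,0],"grip": 1},
    {"delta_pos": [0,-0.02,0.3],"delta_rot": [0,0,0],"grip": 1},
    {"delta_pos": [0,-0.02,0.5],"delta_rot": [0,0,0],"grip": 0.5},
    {"delta_pos": [0.1,-0.02,0.7],"delta_rot": [0,0,0],"grip": 0},
    {"delta_pos": [0.2,-0.02,0.7],"delta_rot": [0,0,0],"grip": 0}
  ]
}}

```text
time_s: 21.7
eef_pos: [0.4182, -0.0989, 0.317]
tcp_rot: [2.277, 2.156, 0.006]
force: [0.4, -0.1, -0.7]
gripper_width: 0.637
grip_force: 0.0
```

Run:
```python
from h import *
o=st();im,p=snap("wrist","w7");pins("wrist",["pull_mark","wrench","wrench_boss","cap_seat"],2);np.savez("w7p",**p)
print(proj(p,[[.5176,-.0356,.165]]))
```

```text
t 21.7 p [ 0.4182 -0.0989  0.317 ] yaw 86.9 rot [2.277 2.156 0.006] F [ 0.4 -0.1 -0.7] q [-0.31 -0.35  1.52  0.    1.96 -0.26] w 0.637 gf 0.0
wrist pull_mark 0.73 [ 0.3667 -0.05    0.1334]
wrist wrench 0.64 [ 0.5168 -0.0374  0.1201]
wrist wrench_boss 0.89 [ 0.5137 -0.0354  0.1592]
[[463.82923864 122.20434608]]
```

View pics/w7.png

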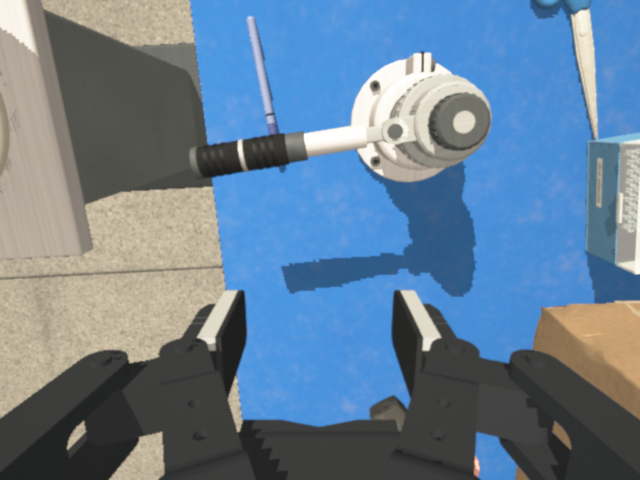

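The handle has sprung straight and the wrench still sits on the cap: boss at (463,121), mark at (243,154), yaw about 185°. Now I'll regrip the boss, with the fingers turned off the handle line.

Request:
{"fn": "servo_tool", "kwargs": {
  "increments": [
    {"delta_pos": [0.1,0.06,0],"delta_rot": [0,0,0.22],"grip": 0},
    {"delta_pos": [0.2,0.12,0],"delta_rot": [0,0,0.44],"grip": 0},
    {"delta_pos": [0.3,0.19,0],"delta_rot": [0,0,0.66],"grip": 0},
    {"delta_pos": [0.4,0.25,0],"delta_rot": [0,0,0.88],"grip": 0},
    {"delta_pos": [0.4,0.25,0],"delta_rot": [0,0,0.96],"grip": 0}
  ]
}}

```text
time_s: 22.58
eef_pos: [0.5171, -0.0354, 0.3108]
tcp_rot: [-1.317, -2.849, 0.001]
force: [0.2, 0.7, 0.6]
gripper_width: 0.997
grip_force: 0.0
```

Run:
```python
from h import *
o=st();im,p=snap("wrist","w8");pins("wrist",["wrench","wrench_boss","pull_mark"],1)
u=proj(p,[[.5176,-.0356,.165]])[0];x0,y0=int(u[0])-70,max(0,int(u[1])-70);print(u)
big=cv2.resize(cv2.cvtColor(im,cv2.COLOR_BGR2GRAY)[y0:y0+140,x0:x0+140],None,fx=4,fy=4,interpolation=cv2.INTER_CUBIC)
for a,b in((25,55),(80,150)):
    c=cv2.HoughCircles(big,cv2.HOUGH_GRADIENT_ALT,1.5,20,param1=120,param2=.4,minRadius=a,maxRadius=b)
    if c is not None:
        for x,y,r in c[0][:2]:
            uv=(x0+x/4,y0+y/4);print(uv,r/4,plane(p,uv,.165))
print((np.array([.5176,-.0356,.1735])-o["eef_pos"])/.25)
```

```text
t 22.57 p [ 0.5171 -0.0354  0.3108] yaw 130.4 rot [-1.317e+00 -2.849e+00  1.000e-03] F [0.2 0.7 0.6] q [-0.13 -0.11  1.32  0.    1.93 -0.84] w 0.997 gf 0.0
wrist wrench 0.63 [ 0.5147 -0.036   0.1168]
wrist wrench_boss 0.59 [ 0.5146 -0.037   0.1593]
wrist pull_mark 0.98 [ 0.3669 -0.0509  0.1347]
[318.60556293 228.17838949]
(np.float32(318.875), np.float32(228.125)) 10.388209 [ 0.51771464 -0.03545352  0.165     ]
(np.float32(271.25), np.float32(188.75)) 7.5912223 [ 0.47648177 -0.03542031  0.165     ]
(np.float32(318.5), np.float32(221.375)) 34.761124 [ 0.51448671 -0.03204827  0.165     ]
(np.float32(318.5), np.float32(221.375)) 28.120852 [ 0.51448671 -0.03204827  0.165     ]
[ 0.00210193 -0.00070056 -0.54907118]
```

Request:
{"fn": "servo_tool", "kwargs": {
  "increments": [
    {"delta_pos": [0.002,0,-0.15],"delta_rot": [0,0,0],"grip": 0},
    {"delta_pos": [0.002,0,-0.3],"delta_rot": [0,0,0],"grip": 0},
    {"delta_pos": [0.002,0,-0.44],"delta_rot": [0,0,0],"grip": 0},
    {"delta_pos": [0.002,0,-0.545],"delta_rot": [0,0,0],"grip": 0},
    {"delta_pos": [0.002,0,-0.545],"delta_rot": [0,0,0],"grip": 0}
  ]
}}

```text
time_s: 23.4
eef_pos: [0.516, -0.0365, 0.1736]
tcp_rot: [-1.326, -2.843, 0.002]
force: [-0.1, 0.1, 0.9]
gripper_width: 0.999
grip_force: 0.0
```

Request:
{"fn": "servo_tool", "kwargs": {
  "increments": [
    {"delta_pos": [0,0,0],"delta_rot": [0,0,0],"grip": 0.5},
    {"delta_pos": [0,0,0],"delta_rot": [0,0,0],"grip": 0.8},
    {"delta_pos": [0,0,0],"delta_rot": [0,0,0],"grip": 0.8},
    {"delta_pos": [0,0,0],"delta_rot": [0,0,0],"grip": 0.8},
    {"delta_pos": [0,0,0],"delta_rot": [0,0,0],"grip": 0.8}
  ]
}}

```text
time_s: 24.02
eef_pos: [0.5177, -0.0369, 0.1778]
tcp_rot: [1.325, 2.846, -0.001]
force: [-4.2, -1.7, 5.4]
gripper_width: 0.388
grip_force: 59.0
```

Request:
{"fn": "servo_tool", "kwargs": {
  "increments": [
    {"delta_pos": [0,0,0.02],"delta_rot": [0,0,0],"grip": 0.8},
    {"delta_pos": [0,0,0.05],"delta_rot": [0,0,0],"grip": 0.8}
  ]
}}

```text
time_s: 24.28
eef_pos: [0.5168, -0.0364, 0.1791]
tcp_rot: [-1.322, -2.84, 0.004]
force: [14.4, -0.8, -53.1]
gripper_width: 0.379
grip_force: 64.1
```

The lift met 53 N, so the socket is binding on the hexagon, still wedged against its clockwise flats. I'll ease back down and turn a few degrees counter-clockwise within the play to free it.

Request:
{"fn": "servo_tool", "kwargs": {
  "increments": [
    {"delta_pos": [0,0,-0.03],"delta_rot": [0,0,0],"grip": 0.8},
    {"delta_pos": [0,0,-0.045],"delta_rot": [0,0,0],"grip": 0.8}
  ]
}}

```text
time_s: 24.52
eef_pos: [0.5171, -0.0363, 0.1785]
tcp_rot: [-1.325, -2.848, 0.0]
force: [-8.0, 0.0, 12.5]
gripper_width: 0.375
grip_force: 70.9
```

Run:
```python
from h import *
o=st();print(o["ft_torque"])
im,p=snap("wrist","w9");pins("wrist",["pull_mark","wrench_boss"],1)
```

```text
t 24.52 p [ 0.5171 -0.0363  0.1785] yaw 130.1 rot [-1.325 -2.848  0.   ] F [-8.   0.  12.5] q [-0.14 -0.13  1.58 -0.    1.69 -0.84] w 0.375 gf 70.9
[-0.01046671  1.41942606  0.23624179]
wrist wrench_boss 0.91 [ 0.5131 -0.0392  0.1619]
```

Run:
```python
from h import *
im=cv2.imread("pics/w9.png");s=vision.get_image("side");cv2.imwrite("pics/s9.png",s)
u=proj(vision.camera_params("side"),[[.517,-.036,.16]])[0].astype(int);print(u)
c=s[u[1]-75:u[1]+75,u[0]-75:u[0]+75]
w=im[120:400,150:490]
cv2.imwrite("pics/c9.png",np.hstack([cv2.resize(w,(400,330)),cv2.resize(c,(330,330),interpolation=cv2.INTER_CUBIC)]))
```

```text
[319 219]
```

View pics/c9.png

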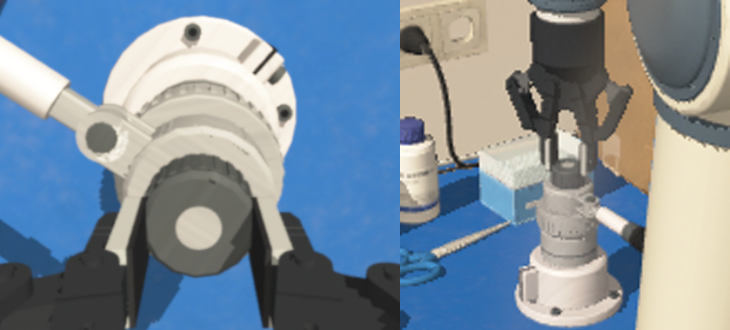

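The view shows a level, clean grip: boss centred between the pads at (195,228) and nothing caught. I'll free it with a small counter-clockwise turn.

Request:
{"fn": "servo_tool", "kwargs": {
  "increments": [
    {"delta_pos": [0,0,0.01],"delta_rot": [0,0,0.04],"grip": 0.8},
    {"delta_pos": [0,0,0.01],"delta_rot": [0,0,0.08],"grip": 0.8},
    {"delta_pos": [0,0,0.01],"delta_rot": [0,0,0.12],"grip": 0.8}
  ]
}}

```text
time_s: 25.1
eef_pos: [0.5175, -0.0364, 0.1793]
tcp_rot: [-1.186, -2.908, 0.0]
force: [-1.8, -0.2, -7.2]
gripper_width: 0.378
grip_force: 68.9
```

Run:
```python
from h import *
o=st();print(o["ft_torque"])
```

```text
t 25.1 p [ 0.5175 -0.0364  0.1793] yaw 135.6 rot [-1.186 -2.908  0.   ] F [-1.8 -0.2 -7.2] q [-0.14 -0.13  1.58 -0.    1.69 -0.93] w 0.378 gf 68.9
[-0.0903702   0.29575111  0.01660913]
```

Request:
{"fn": "servo_tool", "kwargs": {
  "increments": [
    {"delta_pos": [0,0,0.006],"delta_rot": [0,0,0],"grip": 0.8},
    {"delta_pos": [0,0,0.012],"delta_rot": [0,0,0],"grip": 0.8}
  ]
}}

```text
time_s: 25.35
eef_pos: [0.5175, -0.0364, 0.1826]
tcp_rot: [-1.19, -2.907, 0.0]
force: [-2.6, 0.6, -7.2]
gripper_width: 0.379
grip_force: 68.8
```

Free now, with only the wrench's weight on the wrist. Lifting.

Request:
{"fn": "servo_tool", "kwargs": {
  "increments": [
    {"delta_pos": [0,0,0.012],"delta_rot": [0,0,0],"grip": 0.8},
    {"delta_pos": [0,0,0.025],"delta_rot": [0,0,0],"grip": 0.8}
  ]
}}

```text
time_s: 25.6
eef_pos: [0.5176, -0.0364, 0.1891]
tcp_rot: [-1.19, -2.908, 0.0]
force: [-3.1, -1.4, -7.4]
gripper_width: 0.374
grip_force: 68.8
```

Request:
{"fn": "servo_tool", "kwargs": {
  "increments": [
    {"delta_pos": [0,0,0.03],"delta_rot": [0,0,0],"grip": 0.8},
    {"delta_pos": [0,0,0.06],"delta_rot": [0,0,0],"grip": 0.8},
    {"delta_pos": [0,0,0.14],"delta_rot": [0,0,0],"grip": 0.8},
    {"delta_pos": [0,0,0.25],"delta_rot": [0,0,0],"grip": 0.8},
    {"delta_pos": [0,0,0.25],"delta_rot": [0,0,0],"grip": 0.8}
  ]
}}

```text
time_s: 26.22
eef_pos: [0.5189, -0.0365, 0.2557]
tcp_rot: [1.187, 2.901, 0.003]
force: [-0.0, 0.6, -5.7]
gripper_width: 0.376
grip_force: 69.0
```

Run:
```python
from h import *
o=st();im,p=snap("wrist","w10");pins("wrist",["pull_mark","wrench_boss","wrench","cap_seat"],2);snap("side","s10");pins("side",["pull_mark","cap_seat"],2)
```

```text
t 26.23 p [ 0.5189 -0.0365  0.2557] yaw 135.5 rot [1.187 2.901 0.003] F [-0.   0.6 -5.7] q [-0.14 -0.13  1.44  0.    1.82 -0.93] w 0.376 gf 69.0
wrist wrench_boss 0.63 [ 0.5159 -0.0365  0.2339]
wrist wrench 0.67 [ 0.5184 -0.0382  0.1955]
wrist cap_seat 0.86 [ 0.5198 -0.0322  0.1202]
side pull_mark 0.65 [ 0.367  -0.0673  0.2022]
side cap_seat 0.89 [ 0.5109 -0.0325  0.1171]
side cap_seat 0.72 [0.4176 0.2712 0.117 ]
```

Request:
{"fn": "servo_tool", "kwargs": {
  "increments": [
    {"delta_pos": [0.02,-0.12,0],"delta_rot": [0,0,-0.1],"grip": 0.8},
    {"delta_pos": [0.05,-0.28,0],"delta_rot": [0,0,-0.22],"grip": 0.8},
    {"delta_pos": [0.08,-0.46,0],"delta_rot": [0,0,-0.35],"grip": 0.8},
    {"delta_pos": [0.11,-0.65,0],"delta_rot": [0,0,-0.48],"grip": 0.8},
    {"delta_pos": [0.125,-0.8,0],"delta_rot": [0,0,-0.53],"grip": 0.8}
  ]
}}

```text
time_s: 27.25
eef_pos: [0.5488, -0.2382, 0.2505]
tcp_rot: [-1.768, -2.596, 0.001]
force: [0.1, 0.2, -5.5]
gripper_width: 0.382
grip_force: 69.0
```

Request:
{"fn": "servo_tool", "kwargs": {
  "increments": [
    {"delta_pos": [0,0,-0.15],"delta_rot": [0,0,0],"grip": 0.8},
    {"delta_pos": [0,0,-0.35],"delta_rot": [0,0,0],"grip": 0.8},
    {"delta_pos": [0,0,-0.55],"delta_rot": [0,0,0],"grip": 0.8},
    {"delta_pos": [0,0,-0.68],"delta_rot": [0,0,0],"grip": 0.8},
    {"delta_pos": [0,0,-0.68],"delta_rot": [0,0,0],"grip": 0.8}
  ]
}}

```text
time_s: 27.88
eef_pos: [0.5466, -0.2352, 0.0769]
tcp_rot: [-1.76, -2.592, 0.002]
force: [-0.5, -0.2, -5.3]
gripper_width: 0.38
grip_force: 69.0
```

Run:
```python
from h import *
o=st();vision.get_image("side");pins("side",["pull_mark","wrench"],2)
vision.get_image("wrist");pins("wrist",["pull_mark","wrench"],2)
```

```text
t 27.88 p [ 0.5466 -0.2352  0.0769] yaw 111.6 rot [-1.760e+00 -2.592e+00  2.000e-03] F [-0.5 -0.2 -5.3] q [-0.46  0.12  1.51  0.    1.52 -0.84] w 0.38 gf 69.0
side pull_mark 0.53 [ 0.3958 -0.1975  0.0301]
side pull_mark 0.33 [ 0.5762 -0.4512 -0.0017]
wrist wrench 0.6 [ 0.5441 -0.2382  0.0262]
```

Request:
{"fn": "servo_tool", "kwargs": {
  "increments": [
    {"delta_pos": [0,0,-0.03],"delta_rot": [0,0,0],"grip": 0.8},
    {"delta_pos": [0,0,-0.055],"delta_rot": [0,0,0],"grip": 0.8},
    {"delta_pos": [0,0,-0.062],"delta_rot": [0,0,0],"grip": 0.8}
  ]
}}

```text
time_s: 28.55
eef_pos: [0.5484, -0.2361, 0.0647]
tcp_rot: [-1.764, -2.598, 0.0]
force: [-0.4, -0.1, -5.4]
gripper_width: 0.376
grip_force: 69.0
```

Request:
{"fn": "servo_tool", "kwargs": {
  "increments": [
    {"delta_pos": [0,0,-0.005],"delta_rot": [0,0,0],"grip": 0.8},
    {"delta_pos": [0,0,-0.008],"delta_rot": [0,0,0],"grip": 0.8}
  ]
}}

```text
time_s: 28.8
eef_pos: [0.5489, -0.2364, 0.0639]
tcp_rot: [1.765, 2.599, 0.0]
force: [0.8, 0.1, -5.3]
gripper_width: 0.377
grip_force: 69.0
```

Request:
{"fn": "servo_tool", "kwargs": {
  "increments": [
    {"delta_pos": [0,0,-0.01],"delta_rot": [0,0,0],"grip": 0.8},
    {"delta_pos": [0,0,-0.018],"delta_rot": [0,0,0],"grip": 0.8},
    {"delta_pos": [0,0,-0.018],"delta_rot": [0,0,0],"grip": 0.8}
  ]
}}

```text
time_s: 29.18
eef_pos: [0.5488, -0.2364, 0.0592]
tcp_rot: [-1.765, -2.599, 0.0]
force: [-0.3, -0.7, -5.1]
gripper_width: 0.377
grip_force: 69.1
```

Request:
{"fn": "servo_tool", "kwargs": {
  "increments": [
    {"delta_pos": [0,0,-0.004],"delta_rot": [0,0,0],"grip": 0.8},
    {"delta_pos": [0,0,-0.008],"delta_rot": [0,0,0],"grip": 0.8}
  ]
}}

```text
time_s: 29.42
eef_pos: [0.5491, -0.2364, 0.0581]
tcp_rot: [1.764, 2.599, 0.0]
force: [-2.1, 1.2, 1.6]
gripper_width: 0.377
grip_force: 69.8
```

Contact: the bench now carries the weight. Releasing, then rising clear.

Request:
{"fn": "servo_tool", "kwargs": {
  "increments": [
    {"delta_pos": [0,0,-0.001],"delta_rot": [0,0,0],"grip": 0.55},
    {"delta_pos": [0,0,-0.001],"delta_rot": [0,0,0],"grip": 0.3},
    {"delta_pos": [0,0,-0.001],"delta_rot": [0,0,0],"grip": 0},
    {"delta_pos": [0,0,-0.001],"delta_rot": [0,0,0],"grip": 0}
  ]
}}

```text
time_s: 29.92
eef_pos: [0.549, -0.2364, 0.0574]
tcp_rot: [1.764, 2.599, 0.0]
force: [0.4, -0.0, -0.3]
gripper_width: 0.999
grip_force: 0.0
```

Request:
{"fn": "servo_tool", "kwargs": {
  "increments": [
    {"delta_pos": [0,0,0.05],"delta_rot": [0,0,0],"grip": 0},
    {"delta_pos": [0,0,0.2],"delta_rot": [0,0,0],"grip": 0},
    {"delta_pos": [-0.1,0,0.4],"delta_rot": [0,0,0],"grip": 0},
    {"delta_pos": [-0.2,0,0.6],"delta_rot": [0,0,0],"grip": 0},
    {"delta_pos": [-0.3,0,0.8],"delta_rot": [0,0,0],"grip": 0}
  ]
}}

```text
time_s: 30.55
eef_pos: [0.473, -0.2362, 0.2598]
tcp_rot: [1.764, 2.598, 0.0]
force: [0.8, -0.2, -0.7]
gripper_width: 1.0
grip_force: 0.0
```

Run:
```python
from h import *
o=st();vision.get_image("wrist");pins("wrist",["pull_mark","wrench","wrench_boss"],1)
snap("top","t11");vision.get_image("side")
for c in("top","side"):pins(c,["wrench","pull_mark","pen","meter_case","timer","scissors","short_vessel","cap_seat"],2)
```

```text
t 30.55 p [ 0.473  -0.2362  0.2598] yaw 111.7 rot [1.764 2.598 0.   ] F [ 0.8 -0.2 -0.7] q [-0.53 -0.1   1.41 -0.    1.83 -0.91] w 1.0 gf 0.0
wrist pull_mark 0.57 [ 0.4047 -0.2043  0.013 ]
wrist wrench 0.85 [ 0.5477 -0.236  -0.0053]
wrist wrench_boss 0.97 [ 0.5481 -0.2363  0.04  ]
top wrench 0.94 [ 0.5483 -0.2356 -0.0007]
top pull_mark 0.7 [ 0.4037 -0.2012  0.0162]
top pull_mark 0.67 [ 0.5191 -0.0354  0.0011]
top pen 0.63 [ 0.4157  0.3994 -0.0008]
top pen 0.5 [ 3.697e-01 -2.000e-03 -3.000e-04]
top meter_case 0.53 [ 0.5174 -0.0369  0.1201]
top timer 0.77 [ 0.5729 -0.4468  0.0021]
top scissors 0.57 [0.6861 0.0415 0.0027]
top short_vessel 0.8 [ 5.488e-01  2.339e-01 -1.000e-04]
top cap_seat 0.7 [ 0.4076 -0.4333  0.0021]
top cap_seat 0.68 [ 0.5435 -0.2372  0.0354]
side wrench 0.74 [ 0.4106 -0.428   0.0024]
side pull_mark 0.54 [ 0.3989 -0.2005  0.0133]
side pen 0.42 [ 3.718e-01  3.500e-03 -3.000e-04]
side meter_case 0.61 [ 0.4985 -0.4002 -0.0031]
side timer 0.66 [ 5.786e-01 -4.508e-01  5.000e-04]
side scissors 0.59 [ 0.6808  0.0363 -0.0034]
side cap_seat 0.73 [0.4197 0.2673 0.1191]
side cap_seat 0.61 [ 0.5131 -0.0309  0.1185]
```

The wrench lies flat (boss z 0.040, mark z 0.013), the robot is clear, and the bystanders are in place.

```bash
python3 -c "
from plant import close_job
print(close_job())"
```

```text
the job is handed in; nothing more can be done
None
```

I tightened the cap until the wrench handle broke over and stopped there. The wrench then needed a small turn to free it from the hexagon (a 53 N pull on the first lift); it now lies flat on the bench, and the job is handed in at about 31 s with no verdict returned.

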